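Scoop the grinding balls into the mill jar

ROBOT

A 7-joint arm with a two-finger parallel gripper is mounted at the origin on a cart in front of the work surface, level with it; the furniture and walls round the work are solid. World frame = base frame: x ahead of the robot, y to its left, z up, the work surface at z = 0. Lengths are in m, angles in rad, forces in N, time in s.
With the tool pointing down it reaches from about 0.425 to 1.025 m from the base axis. Payload 3.6 kg.
Tool frame: the origin (TCP) lies at the very end of the fingers, on their centre line; the grasp point (between the pads) lies 19 mm behind it (manip.hold_point_z is the distance from the TCP to the grasp point, in m); z points along the fingers, y is the line along which they close (so a half turn about z gives the same grasp; the last joint's range is limited). The gripper opens to 85 mm and grips with 20 to 120 N. Pads are 22 mm wide; open, the fingers measure 114 mm over their backs; the gripper's body (76 mm by 85 mm) begins 54 mm behind the grasp point. The pads swing forward as they close: fully open they stand 13 mm farther back than shut.
Start: joints at [1.232, 0.591, 0.048, 1.609, -0.033, 0.943, -0.034], TCP at [0.176, -0.703, 0.231] pointing down, gripper open.
Joint ranges: [-2.69, 2.69], [-0.47, 2.24], [-1.27, 1.36], [0.19, 2.51], [-1.53, 4.68], [0.08, 2.07], [-3.09, 3.09]. Speed limits (rad/s): [2.57, 2.57, 3.14, 3.14, 3.14, 3.14, 3.14].

INTERFACE

Orientations are given as a rotation vector (axis times angle).
In Python, from bench import readout, optics, order, manip gives the robot as it stands.
- The arm moves only by the tool jog_arm, never from a script. Its argument "rows" is a list of rows, each an object of numbers: "fingers": the opening, from -1 (shut) to 1 (fully open), so that 0 is half open; "dx", "dy", "dz": the shift along the tool's x, y, z scaled (see below); "rx", "ry", "rz": the turn, a rotation vector about the tool's x, y, z scaled (see below). A call has 1 to 5 rows; each row is the pose to reach, as a shift and turn from the pose commanded when the call began, along the tool's axes at that moment, turning the shorter way round; what a row does not reach only later rows make up. The controller multiplies each number of a shift by 75 cm and each number of a turn by 2 pi rad. A row lasts 1/8 s, in which the tool goes at most 62.5 mm and 10.7 degrees, less where a joint would pass 70% of its speed; a pose out of reach is approached as far as the arm can. A call with a number of a shift or a turn outside -1 to 1 is refused whole. A call with a gripper value outside its range is refused whole. The fingers move at their own pace and stop on an object; "force" is the grip in N (left out, the last holds). Time passes only in rows, so rows that repeat a pose let the fingers close. It gives the time, the measured TCP pose, the force, the opening and the grip force at its end, in the units of the state.
- readout.get_obs(): the state, without advancing time (a new reading comes with each control period).
- optics.capture(name): name is "side" or "top"; returns the picture (420x560x3 uint8, red, green, blue); there is no depth.
- optics.camera_info(name): a dict with "fx", "fy", "cx", "cy" (pixels), "rvec" (rotation vector, rad) and "tvec" (3), from world to camera coordinates, as OpenCV has them. Camera axes: x right, y down, z forward; pixel columns grow to the right and rows downward; lengths in m; the calibration is good to about 2 mm. A picture is of the moment at which its call begins. camera_info takes no time and is no camera call.
- order.job_done(): hands the job in; it is judged then, once.
The state is a dict: "time": time; "joint_pos": joint angles; "joint_vel": joint speeds; "tau": joint torques, N m; "ee_pos": TCP position; "ee_rot": TCP orientation; "contact_force": force on the tool from outside, world axes, zero at the start; "torque": the same for the moment, N m; "grip_width": finger opening in m; "gripper_force": force on a finger pad.
Only numpy, scipy, OpenCV 4.12 (cv2) and the standard library are available. Lean on these libraries where they do the work, as an engineer would, in place of code of your own. Each camera call takes 0.05 s, during which the arm holds its last target. There are 200 camera calls.

TASK

Pick up the hand scoop, feel your way down onto the sloping floor of the white bin, gently scoop out all three grinding balls and tip them into the round steel jar without your fingers touching the balls. Then set the scoop back down, standing flat on the flat lid it came from, and let go. Do not press or ram the scoop hard against the bin, and leave the two dropper bottles between the things where they are.

Things in the scene. Friction and masses are not known exactly. Their poses are not given: they have to be found in the camera images.
- scoop: Aluminium hand scoop, 0.16 kg, 110 long, 123 high. Origin: centre of the pan's flat underside; x points to the nose, y to its left, z up. Pan 90 long (x -45 to +45), 74 wide, floor 2.5 thick (1.8 at the nose), nose rounded (radius 37), no lip. Side walls 3 thick, 32 high, from x -45 to +18, 68 between them; rear wall 36 high at x -45.
- scoop_grip (a point): Point on the middle line of the scoop's black handle, 98 mm above the pan's underside (x -52, z 98 in the scoop's frame). The handle stands upright behind the pan, square to it: 26 deep (x), 18 thick across y (the way to grip it), from z 20 to 123. Grip firmly (80 N or more), so that it does not turn between the fingers. The balls slide out of the pan when it is tipped nose down by 30 degrees or more.
- scoop_nose (a point): Middle of the scoop's front edge, at the underside: x +45, z 0 in the scoop's frame.
- bin: White open-fronted bin, fixed, leaning: its floor slopes 28 degrees down towards its back. Origin: centre of its foot, on the bench; +x points level to its back. Inside 150 long down the slope, 82 wide; side walls 60, back wall 95 high, 4 thick, square to the floor; no front wall. 45-degree plates (16 mm legs) cut off the back corners. Rigid; 28 N between scoop and bin is too much.
- bin_back (a point): Lower end of the bin's slope: middle of the foot of the back wall's inner face, at the lowest height the floor can have (x +69, z 7.2 in the bin's frame). The grey false floor lies 0 to 10 mm off this point, measured square to the slope; how much is not reported: feel for it. It does not yield. The scoop slides best just clear of it (1 to 3 mm).
- bin_front (a point): Upper, open end of the bin's slope, at the lowest height the floor can have: x -63, z 78 in the bin's frame, in the middle of the width. The line from here to bin_back runs down the slope.
- jar: Round steel grinding jar, fixed and heavy, open at the top: outside diameter 124, inside 112, 65 high, floor 6 thick. Origin: centre of its underside.
- lid_spare: Flat green rectangular lid lying on the bench, fixed, 8 thick, 115 (its x) by 170 (its y). Origin: centre of its underside. The scoop stands on it at the start, nose pointing roughly along the lid's -y, which points away from the robot when the lid's yaw is about +90 degrees.
- ball_1: Centre of one of three equal smooth white grinding balls, 30 mm in diameter, about 40 g, slippery (friction about 0.18); all lie at the bottom of the slope in the bin, against its back wall.
- ball_2: Centre of one of three equal smooth white grinding balls, 30 mm in diameter, about 40 g, slippery (friction about 0.18); all lie at the bottom of the slope in the bin, against its back wall.
- ball_3: Centre of one of three equal smooth white grinding balls, 30 mm in diameter, about 40 g, slippery (friction about 0.18); all lie at the bottom of the slope in the bin, against its back wall.
- dropper_1: Small dropper bottle, 25 mm wide, 73 mm tall, loose, standing left of the middle one of the three stations; origin at the centre of its foot. Bystander.
- dropper_2: The same kind of bottle, loose, standing right of the middle station; origin at the centre of its foot. Bystander.
Things that resemble listed ones, but are neither listed nor needed, are in the scene too. Leave any red look-alike of the jar alone.

How it is judged:
On the way, in this order (a step that is already met when the one before it is completed fails the run):
1. the held scoop carries at least one ball clear above the bench (contact force between the fingers and scoop above 1 N and ((x of ball_1 in the frame of scoop between -0.045 and 0.045 m and y of ball_1 in the frame of scoop between -0.037 and 0.037 m and z of ball_1 in the frame of scoop between 0.008 and 0.055 m and height (world z) of ball_1 above 0.085 m) or (x of ball_2 in the frame of scoop between -0.045 and 0.045 m and y of ball_2 in the frame of scoop between -0.037 and 0.037 m and z of ball_2 in the frame of scoop between 0.008 and 0.055 m and height (world z) of ball_2 above 0.085 m) or (x of ball_3 in the frame of scoop between -0.045 and 0.045 m and y of ball_3 in the frame of scoop between -0.037 and 0.037 m and z of ball_3 in the frame of scoop between 0.008 and 0.055 m and height (world z) of ball_3 above 0.085 m))), for 0.2 s.
2. all three balls lie in the jar (horizontal distance between each of ball_1, ball_2, ball_3 and jar below 0.05 m and height (world z) of each of ball_1, ball_2, ball_3 below 0.055 m), for 0.2 s.
At the end, for the whole second after the job is handed in: All three balls lie inside the jar (centres within 50 mm of its axis and below 55 mm height), and the released scoop stands still and flat (within 7 degrees) on the lid, the centre of its pan within 45 mm (lid x) and 75 mm (lid y) of the lid's centre (all of step 2 and angle between scoop's own z axis and vertical below 0.12 rad and z of scoop in the frame of lid_spare between 0.004 and 0.014 m and x of scoop in the frame of lid_spare between -0.045 and 0.045 m and y of scoop in the frame of lid_spare between -0.075 and 0.075 m and linear speed of scoop below 0.02 m/s); the robot touches nothing.
It fails at once if the fingers touch a ball (contact force between the fingers and ball_1 above 0.5 N or contact force between the fingers and ball_2 above 0.5 N or contact force between the fingers and ball_3 above 0.5 N).
It fails at once if the scoop is pressed or rammed against the bin with more than 28 N (contact force between scoop and bin above 28 N).
It fails at once if a dropper bottle is shifted more than 30 mm (distance of any of dropper_1, dropper_2 from where it was at the start of the episode above 0.03 m).
It also fails if it takes over 61 s, if anything falls off the work surface, if the arm or the gripper's body presses on something with over 40 N, if the wrist force passes 120 N, or if a joint passes its speed limit or range.

## Working session

There is one attempt and no reset: what is moved stays moved. The work goes in short steps, Python scripts to look and compute and a tool call to move; the robot and the scene stay as the last step left them, time stands still between calls to the robot, and variables do not carry over. Pictures are saved under pics/ and viewed, at most 10 in all, crops included, and the job is handed in when it is done.

Besides the shell and the picture viewer there is one more tool, called as name([rows], argument=value, ...), one row to a line, values as JSON. jog_arm: Moves the arm, as the interface text tells. Its arguments: {"type":"object","properties":{"rows":{"type":"array"},"force":{"type":"number"}},"required":["rows"]}

```bash
ls; mkdir -p pics
python3 - <<'E'
from bench import readout, optics, order, manip
import cv2
o=readout.get_obs()
for k,v in o.items(): print(k,v)
print([a for a in dir(manip) if a[0]!='_'], manip.hold_point_z)
for n in('top','side'):
    im=optics.capture(n); cv2.imwrite(f'pics/{n}0.png',im[:,:,::-1]); print(n,optics.camera_info(n))
E
```

```text
pics
time 0.0
joint_pos [ 1.2324803   0.59212554  0.04828653  1.60982212 -0.03331169  0.94269212
 -0.03367147]
joint_vel [ 5.91427281e-05 -6.48661066e-04 -8.58049076e-04  1.57445392e-03
 -7.31952086e-04  9.95217912e-04 -6.22115536e-04]
tau [ 1.02025756e-04 -5.48697996e+01  1.54657502e+00 -1.98125714e+01
  9.41616017e-03  8.86554772e-03  4.72023189e-06]
ee_pos [ 0.17554213 -0.70257833  0.23013604]
ee_rot [-3.11587085e+00 -3.83503118e-01  6.00836869e-04]
contact_force [-0.18382707 -0.28579091 -0.25234574]
torque [ 0.02847643  0.0182839  -0.04403123]
gripper_force 0.0
grip_width 0.08531452822299167
['MotionError', 'hold_point_z'] 0.0187
top {'fx': 429.742574187225, 'fy': 429.742574187225, 'cx': 280.79624673963616, 'cy': 211.85520208605266, 'rvec': array([ 2.12740987, -2.12761866,  0.18570253]), 'tvec': array([0.02873465, 0.51872651, 0.92578941])}
side {'fx': 442.0186132316906, 'fy': 442.0186132316906, 'cx': 277.83162678478425, 'cy': 204.59116089979526, 'rvec': array([ 0.19906464, -2.77918127,  1.28866341]), 'tvec': array([0.49342284, 0.08240903, 1.04191322])}
```

View pics/top0.png

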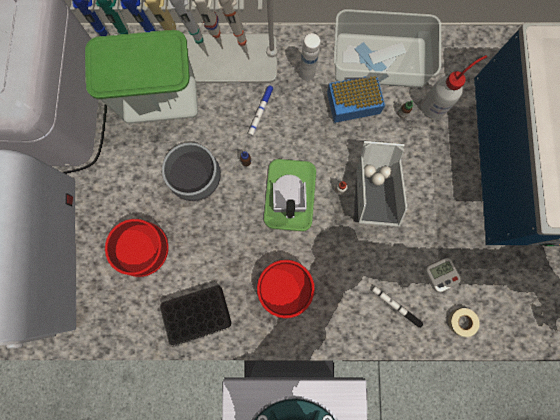

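View pics/side0.png

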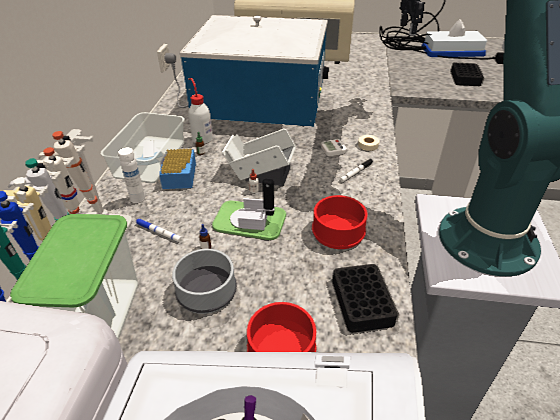

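Top view: steel jar at (191,171) (the red bowls at (136,247) and (286,288) are look-alikes, and it is the only grey one). The flat green lid with the scoop is at (290,194); the green top at (137,63) sits on a container, so it isn't lid_spare. The bin with the balls is at (383,183), and the droppers are at (245,158) and (342,186). I'll confirm these in an enlarged crop.

```bash
cat > h.py <<'E'
import numpy as np, cv2
from scipy.spatial.transform import Rotation as R
from bench import readout, optics
class Cam:
    def __init__(s,n):
        c=optics.camera_info(n); s.K=np.array([[c['fx'],0,c['cx']],[0,c['fy'],c['cy']],[0,0,1]])
        s.rv=np.array(c['rvec']);s.t=np.array(c['tvec']); s.Rm=R.from_rotvec(s.rv).as_matrix(); s.o=-s.Rm.T@s.t
    def ray(s,uv):
        d=s.Rm.T@np.linalg.inv(s.K)@np.array([uv[0],uv[1],1.]); return d/np.linalg.norm(d)
    def plane(s,uv,z):
        d=s.ray(uv); return s.o+d*(z-s.o[2])/d[2]
    def proj(s,P):
        return cv2.projectPoints(np.atleast_2d(np.array(P,float)),s.rv,s.t,s.K,None)[0].reshape(-1,2)
def tri(a,ua,b,ub):
    A=[];B=[]
    for c,u in((a,ua),(b,ub)):
        d=c.ray(u);M=np.eye(3)-np.outer(d,d);A.append(M);B.append(M@c.o)
    return np.linalg.lstsq(np.vstack(A),np.hstack(B),rcond=None)[0]
top=Cam('top');side=Cam('side')
E
python3 - <<'E'
from h import *
t=cv2.imread('pics/top0.png'); s=cv2.imread('pics/side0.png')
a=cv2.resize(t[125:245,240:420],None,fx=4.4,fy=4.4,interpolation=cv2.INTER_CUBIC); cv2.imwrite('pics/c1.png',a)
a=cv2.resize(s[120:250,200:330],None,fx=4.5,fy=4.5,interpolation=cv2.INTER_CUBIC); cv2.imwrite('pics/c2.png',a)
print(top.o,side.o)
hsv=cv2.cvtColor(t,cv2.COLOR_BGR2HSV)
m=cv2.inRange(hsv,(40,80,60),(80,255,255)); m[:, :255]=0; m[:,330:]=0
c=max(cv2.findContours(cv2.morphologyEx(m,cv2.MORPH_CLOSE,np.ones((5,5))),cv2.RETR_EXTERNAL,cv2.CHAIN_APPROX_NONE)[0],key=cv2.contourArea)
# world pts at z=.008
P=np.array([top.plane(p[0],.008)[:2] for p in cv2.convexHull(c)],np.float32)
print('lid',cv2.minAreaRect(P))
# jar: grey rim ellipse
g=cv2.cvtColor(t,cv2.COLOR_BGR2GRAY)[130:215,150:235]
cv2.imwrite('pics/jar.png',cv2.resize(t[130:215,150:235],None,fx=6,fy=6))
E
```

```text
[0.34761356 0.02591019 1.00273745] [0.37095462 0.80604101 0.74062883]
lid ((0.5681779384613037, 0.007713735103607178), (0.11372506618499756, 0.16929902136325836), 84.82925415039062)
```

View pics/c1.png

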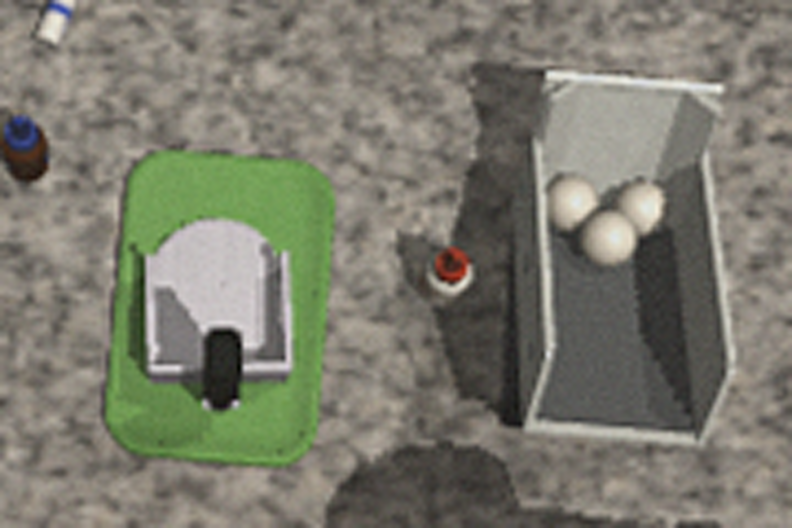

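View pics/c2.png

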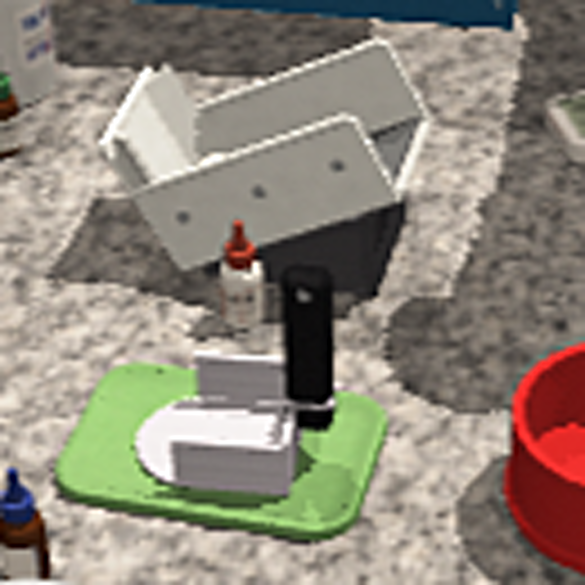

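View pics/jar.png

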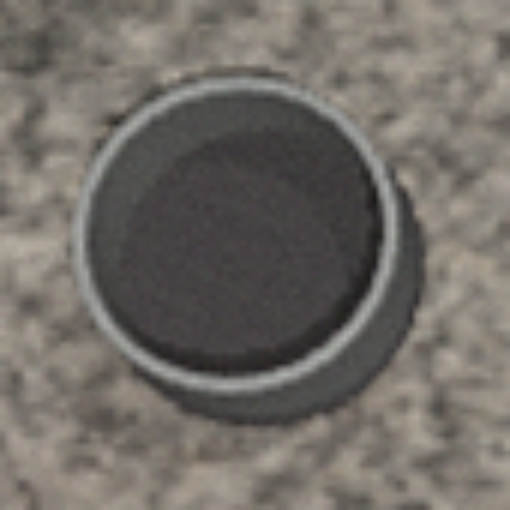

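The enlarged crops confirm the choice. The scoop stands on the flat lid with its nose up-image and its handle top at top pixel ~(290.7,205.7). The three balls sit against the bin's back wall at ~(370,171), (379,179) and (386,172). The jar rim centre is at ~(189.5,168.8).

Run:
```python
from h import *
from scipy.optimize import least_squares
T=lambda u,v:np.array([240+u/4.4,125+v/4.4]); S=lambda u,v:np.array([200+u/4.5,120+v/4.5])
def fit(obs,x0,free_z=False):
    def pose(p,q): 
        c,s=np.cos(p[2]),np.sin(p[2]); return np.array([p[0]+c*q[0]-s*q[1],p[1]+s*q[0]+c*q[1],q[2]])
    f=lambda p:np.concatenate([c.proj(pose(p,q))[0]-u for c,u,q in obs])
    r=least_squares(f,x0,loss='soft_l1'); print(r.x.round(4)); print(r.fun.reshape(-1,2).round(1).tolist())
z=.008
sc=[(top,T(147,254),(.018,.037,z+.032)),(top,T(286,252),(.018,-.037,z+.032)),(top,T(220,219),(.045,0,z+.002)),(top,T(223,355),(-.052,0,z+.123)),(side,S(308,275),(-.052,0,z+.123)),
 (side,S(137,438),(.045,0,z+.002)),(side,S(174,443),(.018,.037,z+.032)),(side,S(196,354),(.018,-.037,z+.032))]
fit(sc,[.57,0,0])
n=np.array([.4695,.8829]); f=np.array([-.063,.078]); b=np.array([.069,.0072])
def q(a,h,y): w=a+h*n; return (w[0],y,w[1])
bn=[(top,T(547,73),q(b,.095,.045)),(top,T(723,88),q(b,.095,-.045)),(top,T(550,345),q(f,.06,.043)),(top,T(733,370),q(f,.06,-.043)),(top,T(528,431),q(f,0,.044)),(top,T(702,441),q(f,0,-.044)),
 (side,S(356,117),q(f,.06,.043)),(side,S(380,41),q(f,.06,-.043)),(side,S(430,118),q(f,0,-.044)),(side,S(402,198),q(f,0,.044)),(side,S(103,141),q(b,.095,.045)),(side,S(152,69),q(b,.095,-.045))]
fit(bn,[.58,-.19,0])
print('jar',top.plane((189.5,168.8),.065)); 
for u in((571,204),(609,238),(640,206)): print('ball',top.plane(T(*u),.035))
for u,v in((21,135),(452,266)): print('drop',top.plane(T(u,v),.07))
```

```text
[0.5698 0.0098 0.0219]
[[-0.6, 0.4], [-0.1, 0.2], [-1.6, 0.1], [-0.3, -0.6], [0.0, -1.5], [0.7, -1.5], [-0.6, -0.9], [0.2, -0.7]]
[ 0.5498 -0.1904 -0.08  ]
[[-0.9, 1.0], [-0.3, 0.7], [-0.3, 1.3], [-0.2, -1.2], [-1.0, -0.9], [-0.0, -0.0], [-1.1, -2.3], [0.8, -2.3], [-0.3, -1.7], [-0.7, -1.6], [0.9, -0.8], [0.2, -2.0]]
jar [0.61420459 0.2348474  0.065     ]
ball [ 0.61628997 -0.17817912  0.035     ]
ball [ 0.59777181 -0.19751227  0.035     ]
ball [ 0.61517478 -0.21457338  0.035     ]
drop [0.64334514 0.10998545 0.07      ]
drop [ 0.57416592 -0.1093878   0.07      ]
```

```bash
cat >> h.py <<'E'
def rel(p0,r0,p1,r1):
    "move numbers from tool pose (p0, Rotation r0) to (p1, r1)"
    d=r0.inv().apply(np.array(p1)-p0)/.75; w=(r0.inv()*r1).as_rotvec()/(2*np.pi)
    return dict(zip(('dx','dy','dz','rx','ry','rz'),(d.round(4).tolist()+w.round(4).tolist())))
def tool(yaw,pitch):
    "tool rotation for scoop at yaw, nose down by pitch"
    return R.from_euler('ZY',[yaw,pitch])*R.from_euler('x',np.pi)
def now():
    o=readout.get_obs(); return np.array(o['ee_pos']),R.from_rotvec(o['ee_rot']),o
E
python3 - <<'E'
from h import *
p,r,o=now(); g=np.array([.518,.0087])
a=np.array([*g,.20]); print(rel(p,r,a,tool(.0219,0))); print(np.linalg.norm(a-p)/.0625)
E
```

```text
{'dx': 0.673, 'dy': -0.8093, 'dz': 0.0419, 'rx': -0.0003, 'ry': 0.0001, 'rz': 0.0355}
12.641176805977404
```

jog_arm([
  {"fingers": 1, "dx": 0.08, "dy": -0.095, "dz": 0},
  {"fingers": 1, "dx": 0.16, "dy": -0.19, "dz": 0},
  {"fingers": 1, "dx": 0.24, "dy": -0.27, "dz": 0},
  {"fingers": 1, "dx": 0.24, "dy": -0.27, "dz": 0},
  {"fingers": 1, "dx": 0.24, "dy": -0.27, "dz": 0},
], force=100)

```text
schema error: expected keys fingers, dx, dy, dz, rx, ry, rz
```

jog_arm([
  {"fingers": 1, "dx": 0.23, "dy": -0.27, "dz": 0},
  {"fingers": 1, "dx": 0.23, "dy": -0.27, "dz": 0},
  {"fingers": 1, "dx": 0.23, "dy": -0.27, "dz": 0},
  {"fingers": 1, "dx": 0.23, "dy": -0.27, "dz": 0},
  {"fingers": 1, "dx": 0.23, "dy": -0.27, "dz": 0},
])

```text
schema error: expected keys fingers, dx, dy, dz, rx, ry, rz
```

jog_arm([
  {"fingers": 1, "dx": 0.203, "dy": -0.269, "dz": 0.042, "rz": 0.0355},
  {"fingers": 1, "dx": 0.203, "dy": -0.269, "dz": 0.042, "rz": 0.0355},
  {"fingers": 1, "dx": 0.203, "dy": -0.269, "dz": 0.042, "rz": 0.0355},
  {"fingers": 1, "dx": 0.203, "dy": -0.269, "dz": 0.042, "rz": 0.0355},
  {"fingers": 1, "dx": 0.203, "dy": -0.269, "dz": 0.042, "rz": 0.0355},
])

```text
schema error: expected keys fingers, dx, dy, dz, rx, ry, rz
```

Run:
```python
from h import *
p,r,o=now(); print(p,o['time'],o['joint_pos'].round(2),o['joint_vel'].round(2),o['contact_force'])
print(rel(p,r,[.518,.0087,.0873],tool(.0219,0)))
```

```text
[ 0.17553908 -0.70265274  0.23023252] 0.1 [ 1.23  0.59  0.05  1.61 -0.03  0.94 -0.03] [-0. -0. -0. -0.  0.  0.  0.] [-0.08129527 -0.72942146  0.34631449]
{'dx': 0.673, 'dy': -0.809, 'dz': 0.1922, 'rx': -0.0003, 'ry': 0.0001, 'rz': 0.0355}
```

jog_arm([
  {"fingers": 1, "dx": 0.24, "dy": -0.27, "dz": 0, "rx": 0, "ry": 0, "rz": 0},
  {"fingers": 1, "dx": 0.24, "dy": -0.27, "dz": 0, "rx": 0, "ry": 0, "rz": 0},
  {"fingers": 1, "dx": 0.24, "dy": -0.27, "dz": 0, "rx": 0, "ry": 0, "rz": 0},
  {"fingers": 1, "dx": 0.24, "dy": -0.27, "dz": 0, "rx": 0, "ry": 0, "rz": 0},
  {"fingers": 1, "dx": 0.24, "dy": -0.27, "dz": 0, "rx": 0, "ry": 0, "rz": 0},
], force=100)

```text
time: 0.72
ee_pos: [0.3034, -0.4586, 0.2309]
ee_rot: [-3.114, -0.393, -0.0]
contact_force: [0.6, -0.8, 0.1]
grip_width: 0.0853
gripper_force: 0.0
```

jog_arm([
  {"fingers": 1, "dx": 0.23, "dy": -0.27, "dz": 0, "rx": 0, "ry": 0, "rz": 0},
  {"fingers": 1, "dx": 0.23, "dy": -0.27, "dz": 0, "rx": 0, "ry": 0, "rz": 0},
  {"fingers": 1, "dx": 0.23, "dy": -0.27, "dz": 0, "rx": 0, "ry": 0, "rz": 0},
  {"fingers": 1, "dx": 0.23, "dy": -0.27, "dz": 0, "rx": 0, "ry": 0, "rz": 0},
  {"fingers": 1, "dx": 0.23, "dy": -0.27, "dz": 0, "rx": 0, "ry": 0, "rz": 0},
])

```text
time: 1.35
ee_pos: [0.4214, -0.2217, 0.2313]
ee_rot: [-3.116, -0.393, -0.001]
contact_force: [-0.8, 0.4, 1.1]
grip_width: 0.0853
gripper_force: 0.0
```

jog_arm([
  {"fingers": 1, "dx": 0.203, "dy": -0.269, "dz": 0.042, "rx": 0, "ry": 0, "rz": 0.0355},
  {"fingers": 1, "dx": 0.203, "dy": -0.269, "dz": 0.042, "rx": 0, "ry": 0, "rz": 0.0355},
  {"fingers": 1, "dx": 0.203, "dy": -0.269, "dz": 0.042, "rx": 0, "ry": 0, "rz": 0.0355},
  {"fingers": 1, "dx": 0.203, "dy": -0.269, "dz": 0.042, "rx": 0, "ry": 0, "rz": 0.0355},
  {"fingers": 1, "dx": 0.203, "dy": -0.269, "dz": 0.042, "rx": 0, "ry": 0, "rz": 0.0355},
])

```text
time: 1.98
ee_pos: [0.5204, 0.0113, 0.1994]
ee_rot: [-3.14, -0.043, -0.002]
contact_force: [-1.0, 0.3, -0.1]
grip_width: 0.0853
gripper_force: 0.0
```

Run:
```python
from h import *
p,r,o=now(); print(p,o['time'],o['joint_pos'].round(2),o['joint_vel'].round(2),o['contact_force'])
print(rel(p,r,[.518,.0087,.0873],tool(.0219,0)))
```

```text
[0.5203858  0.01129008 0.19935281] 1.975 [-0.06  0.38 -0.07  2.09  0.04  0.67 -1.69] [-0.1   0.04  0.06 -0.03  0.03  0.03 -0.15] [-0.96964781  0.28690882 -0.13050964]
{'dx': -0.0035, 'dy': 0.0036, 'dz': 0.1494, 'rx': -0.0002, 'ry': -0.0002, 'rz': 0.0009}
```

jog_arm([
  {"fingers": 1, "dx": -0.0015, "dy": 0.0015, "dz": 0.08, "rx": 0, "ry": 0, "rz": 0},
  {"fingers": 1, "dx": -0.0015, "dy": 0.0015, "dz": 0.149, "rx": 0, "ry": 0, "rz": 0},
  {"fingers": 1, "dx": -0.0015, "dy": 0.0015, "dz": 0.149, "rx": 0, "ry": 0, "rz": 0},
  {"fingers": 1, "dx": -0.0015, "dy": 0.0015, "dz": 0.149, "rx": 0, "ry": 0, "rz": 0},
])

```text
time: 2.48
ee_pos: [0.5182, 0.005, 0.0892]
ee_rot: [3.141, 0.031, 0.002]
contact_force: [0.1, -0.4, 0.6]
grip_width: 0.0852
gripper_force: 0.0
```

Run:
```python
from h import *
p,r,o=now(); print(p,o['time'],o['joint_vel'].round(2))
print(rel(p,r,[.518,.0087,.0873],tool(.0219,0)))
cv2.imwrite('pics/t1.png',optics.capture('top')[:,:,::-1])
s=optics.capture('side')[:,:,::-1]; cv2.imwrite('pics/s1.png',cv2.resize(s[110:240,190:330],None,fx=4.2,fy=4.2,interpolation=cv2.INTER_CUBIC))
```

```text
[0.51818022 0.00503572 0.08916204] 2.475 [-0.   -0.03 -0.01 -0.01 -0.   -0.01 -0.  ]
{'dx': -0.0001, 'dy': -0.0049, 'dz': 0.0025, 'rx': 0.0001, 'ry': -0.0002, 'rz': -0.0004}
```

View pics/s1.png

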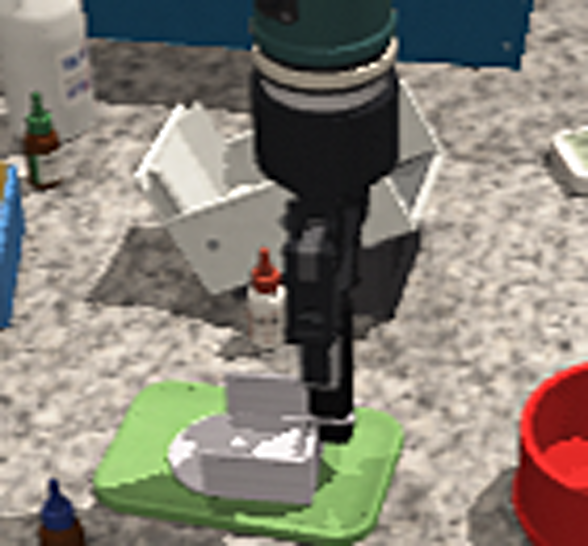

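The near finger stands beside the handle at about (320,330) in the crop, with the handle between the fingers. Correcting y and closing.

jog_arm([
  {"fingers": 1, "dx": 0, "dy": -0.005, "dz": 0.0025, "rx": 0, "ry": 0, "rz": 0},
  {"fingers": -1, "dx": 0, "dy": -0.005, "dz": 0.0025, "rx": 0, "ry": 0, "rz": 0},
  {"fingers": -1, "dx": 0, "dy": -0.005, "dz": 0.0025, "rx": 0, "ry": 0, "rz": 0},
  {"fingers": -1, "dx": 0, "dy": -0.005, "dz": 0.0025, "rx": 0, "ry": 0, "rz": 0},
  {"fingers": -1, "dx": 0, "dy": -0.005, "dz": 0.0025, "rx": 0, "ry": 0, "rz": 0},
], force=110)

```text
time: 3.2
ee_pos: [0.5171, 0.0102, 0.0862]
ee_rot: [3.141, 0.034, -0.0]
contact_force: [-0.7, 0.3, 1.6]
grip_width: 0.0168
gripper_force: 107.0
```

jog_arm([
  {"fingers": -1, "dx": 0, "dy": 0, "dz": 0, "rx": 0, "ry": 0, "rz": 0},
  {"fingers": -1, "dx": 0, "dy": 0, "dz": 0, "rx": 0, "ry": 0, "rz": 0},
  {"fingers": -1, "dx": 0, "dy": 0, "dz": 0, "rx": 0, "ry": 0, "rz": 0},
  {"fingers": -1, "dx": 0, "dy": 0, "dz": 0, "rx": 0, "ry": 0, "rz": 0},
])

```text
time: 3.7
ee_pos: [0.5171, 0.0102, 0.0862]
ee_rot: [3.141, 0.034, -0.0]
contact_force: [-1.1, -1.1, 3.2]
grip_width: 0.0168
gripper_force: 107.1
```

Run:
```python
from h import *
p,r,o=now(); print(p,o['time'],o['contact_force'],o['grip_width'],o['gripper_force'])
print(r.as_rotvec())
```

```text
[0.5171029  0.01016623 0.08622804] 3.7 [-1.06750793 -1.06451164  3.22840322] 0.016805941482124543 107.12255358695984
[ 3.14135222e+00  3.41410164e-02 -2.04456259e-04]
```

```bash
cat >> h.py <<'E'
A=np.deg2rad(28); BIN=np.array([.5498,-.1904]); BY=-.08; OFF=np.array([.0525,0,.0782]) # scoop origin in tool frame
def binpt(s,h,y=0):
    x=-.063+s*np.cos(A)+h*np.sin(A); z=.078-s*np.sin(A)+h*np.cos(A)
    c,k=np.cos(BY),np.sin(BY); return np.array([BIN[0]+c*x-k*y,BIN[1]+k*x+c*y,z])
def scoop_pose(P,q,yaw,pitch):
    "tool pose putting scoop-frame point q at world P, nose down by pitch"
    r=tool(yaw,pitch); Rs=R.from_euler('ZY',[yaw,pitch])
    o=np.array(P)-Rs.apply(q); return o-r.apply(OFF),r
def tobin(p,r):
    "bin coords (s,h,y) of scoop origin for tool pose"
    o=p+r.apply(OFF); d=o[:2]-BIN; c,k=np.cos(BY),np.sin(BY)
    x=c*d[0]+k*d[1]+.063; y=-k*d[0]+c*d[1]; z=o[2]-.078
    return np.array([x*np.cos(A)-z*np.sin(A),x*np.sin(A)+z*np.cos(A),y])
E
python3 - <<'E'
from h import *
p,r,o=now()
p1=p+[0,0,.12]; P,Rr=scoop_pose(binpt(.05,.085),(0,0,0),BY,A)
print(rel(p,r,p1,r)); print('tgt',P); print(rel(p1,r,P,Rr)); print(np.linalg.norm(P-p1))
for y,x in((-.178,.616),(-.1975,.598),(-.2146,.615)):
    d=np.array([x,y])-BIN; print(d[0]*np.cos(BY)+d[1]*np.sin(BY), -d[0]*np.sin(BY)+d[1]*np.cos(BY))
E
```

```text
{'dx': -0.0, 'dy': 0.0, 'dz': -0.16, 'rx': 0.0, 'ry': 0.0, 'rz': 0.0}
tgt [ 0.5611739  -0.19131186  0.22327073]
{'dx': 0.0529, 'dy': 0.2699, 'dz': -0.0227, 'rx': 0.004, 'ry': -0.0777, 'rz': 0.0159}
0.20694474437672564
0.0649973307520157 0.01765069389891174
0.0486132365709674 -0.0032254038654344675
0.06692540684498481 -0.01891216324573333
```

jog_arm([
  {"fingers": -1, "dx": 0, "dy": 0, "dz": -0.02, "rx": 0, "ry": 0, "rz": 0},
  {"fingers": -1, "dx": 0, "dy": 0, "dz": -0.07, "rx": 0, "ry": 0, "rz": 0},
  {"fingers": -1, "dx": 0, "dy": 0, "dz": -0.13, "rx": 0, "ry": 0, "rz": 0},
  {"fingers": -1, "dx": 0, "dy": 0, "dz": -0.16, "rx": 0, "ry": 0, "rz": 0},
  {"fingers": -1, "dx": 0, "dy": 0, "dz": -0.16, "rx": 0, "ry": 0, "rz": 0},
])

```text
time: 4.32
ee_pos: [0.5185, 0.0103, 0.2083]
ee_rot: [-3.141, -0.034, -0.008]
contact_force: [-0.4, 0.6, -1.5]
grip_width: 0.0168
gripper_force: 107.5
```

jog_arm([
  {"fingers": -1, "dx": 0.018, "dy": 0.06, "dz": -0.06, "rx": 0.001, "ry": -0.02, "rz": 0.005},
  {"fingers": -1, "dx": 0.035, "dy": 0.13, "dz": -0.08, "rx": 0.003, "ry": -0.045, "rz": 0.012},
  {"fingers": -1, "dx": 0.053, "dy": 0.2, "dz": -0.08, "rx": 0.004, "ry": -0.0715, "rz": 0.016},
  {"fingers": -1, "dx": 0.053, "dy": 0.27, "dz": -0.08, "rx": 0.004, "ry": -0.0777, "rz": 0.016},
  {"fingers": -1, "dx": 0.053, "dy": 0.27, "dz": -0.03, "rx": 0.004, "ry": -0.0777, "rz": 0.016},
])

```text
time: 4.95
ee_pos: [0.5624, -0.1992, 0.2277]
ee_rot: [-3.032, 0.138, 0.751]
contact_force: [1.3, -0.0, -1.8]
grip_width: 0.017
gripper_force: 107.9
```

jog_arm([
  {"fingers": -1, "dx": 0, "dy": 0, "dz": 0, "rx": 0, "ry": 0, "rz": 0},
  {"fingers": -1, "dx": 0, "dy": 0, "dz": 0, "rx": 0, "ry": 0, "rz": 0},
])

```text
time: 5.2
ee_pos: [0.5613, -0.19, 0.2286]
ee_rot: [-3.026, 0.119, 0.756]
contact_force: [0.1, -0.4, -1.6]
grip_width: 0.017
gripper_force: 107.9
```

Run:
```python
from h import *
p,r,o=now(); print(p,o['time'],o['joint_pos'].round(2),o['contact_force'].round(1))
print('s,h,y',tobin(p,r)); P,Rr=scoop_pose(binpt(.05,.085),(0,0,0),BY,A); print(rel(p,r,P,Rr))
t=optics.capture('top')[:,:,::-1];cv2.imwrite('pics/t2.png',cv2.resize(t[110:260,240:440],None,fx=4,fy=4,interpolation=cv2.INTER_CUBIC))
```

```text
[ 0.56131811 -0.19002357  0.22856015] 5.2 [ 0.2   0.64  0.03  1.61  0.05  1.37 -1.45] [ 0.1 -0.4 -1.6]
s,h,y [0.04747623 0.08963819 0.00142012]
{'dx': 0.0033, 'dy': 0.0017, 'dz': 0.0062, 'rx': -0.0001, 'ry': 0.0002, 'rz': 0.0002}
```

View pics/t2.png

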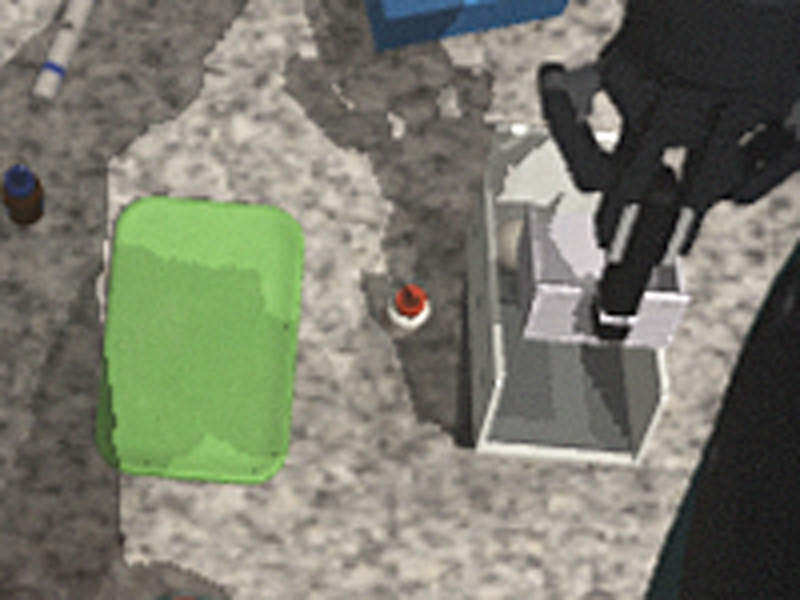

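The scoop hangs above the bin. Its rear wall's top corners are at crop (540,288) and (688,298), and the bin's mouth corners at (480,449) and (638,463). Checking the lateral alignment against the calibration.

Run:
```python
from h import *
p,r,o=now(); Rs=r*R.from_euler('x',np.pi); org=p+r.apply(OFF)
T=lambda u:np.array(u)*4-[960,440]
for q,u in(((-.045,.037,.036),(540,288)),((-.045,-.037,.036),(689,298)),((-.045,.037,0),(524,336)),((-.045,-.037,0),(668,346))):
    print('scoop',(T(top.proj(org+Rs.apply(q))[0])-u).round(1))
for a,u in(((0,0,.044),(480,449)),((0,0,-.044),(638,463)),((0,.06,.043),(500,381)),((0,.06,-.043),(665,397)),((.15,.095,.044),(490,126))):
    print('bin',(T(top.proj(binpt(*a))[0])-u).round(1))
print('yaw',Rs.as_euler('ZYX'))
```

```text
scoop [-6.1  1.3]
scoop [-2.8  2.9]
scoop [-4.7  1.1]
scoop [-1.5  2.4]
bin [-4.1 -1. ]
bin [-0.1 -2.2]
bin [-1.5 -2.2]
bin [ 0.4 -5.2]
bin [5.6 3.6]
yaw [-0.0784289   0.48783594  0.00086427]
```

jog_arm([
  {"fingers": -1, "dx": 0, "dy": 0, "dz": 0.02, "rx": 0, "ry": 0, "rz": 0},
  {"fingers": -1, "dx": 0, "dy": 0, "dz": 0.034, "rx": 0, "ry": 0, "rz": 0},
  {"fingers": -1, "dx": 0, "dy": 0, "dz": 0.045, "rx": 0, "ry": 0, "rz": 0},
  {"fingers": -1, "dx": 0, "dy": 0, "dz": 0.055, "rx": 0, "ry": 0, "rz": 0},
  {"fingers": -1, "dx": 0, "dy": 0, "dz": 0.065, "rx": 0, "ry": 0, "rz": 0},
])

```text
time: 5.88
ee_pos: [0.5383, -0.1896, 0.1852]
ee_rot: [-3.027, 0.122, 0.754]
contact_force: [0.6, -0.7, -0.6]
grip_width: 0.0168
gripper_force: 107.9
```

jog_arm([
  {"fingers": -1, "dx": 0, "dy": 0, "dz": 0.01, "rx": 0, "ry": 0, "rz": 0},
  {"fingers": -1, "dx": 0, "dy": 0, "dz": 0.02, "rx": 0, "ry": 0, "rz": 0},
  {"fingers": -1, "dx": 0, "dy": 0, "dz": 0.028, "rx": 0, "ry": 0, "rz": 0},
  {"fingers": -1, "dx": 0, "dy": 0, "dz": 0.028, "rx": 0, "ry": 0, "rz": 0},
  {"fingers": -1, "dx": 0, "dy": 0, "dz": 0.028, "rx": 0, "ry": 0, "rz": 0},
])

```text
time: 6.5
ee_pos: [0.5289, -0.1888, 0.1672]
ee_rot: [-3.027, 0.122, 0.754]
contact_force: [-0.3, 0.1, -2.0]
grip_width: 0.0166
gripper_force: 107.9
```

```bash
cat > st.py <<'E'
from h import *
p,r,o=now(); f=o['contact_force']; Rs=r*R.from_euler('x',np.pi)
print(p.round(4),round(o['time'],2),'f',f.round(1),'f_scoop',Rs.inv().apply(f).round(1),'shy',(tobin(p,r)*1e3).round(1),'ypr',Rs.as_euler('ZYX').round(4),'tq',np.round(o['torque'],2),'q',o['joint_pos'].round(2))
E
python3 st.py
```

```text
[ 0.5289 -0.1888  0.1672] 6.5 f [-0.3  0.1 -2. ] f_scoop [ 0.7  0.1 -1.9] shy [47.8 20.3 -0.1] ypr [-0.0808  0.4882 -0.    ] tq [ 0.   -0.63  0.04] q [ 0.21  0.67  0.03  1.73  0.06  1.22 -1.45]
```

jog_arm([
  {"fingers": -1, "dx": 0, "dy": -0.0016, "dz": 0.004, "rx": 0, "ry": 0, "rz": 0},
  {"fingers": -1, "dx": 0, "dy": -0.0016, "dz": 0.008, "rx": 0, "ry": 0, "rz": 0},
  {"fingers": -1, "dx": 0, "dy": -0.0016, "dz": 0.008, "rx": 0, "ry": 0, "rz": 0},
])

```text
time: 6.88
ee_pos: [0.5256, -0.1872, 0.1616]
ee_rot: [-3.027, 0.122, 0.756]
contact_force: [0.1, 0.1, -1.6]
grip_width: 0.0169
gripper_force: 107.9
```

jog_arm([
  {"fingers": -1, "dx": 0, "dy": 0, "dz": 0.0013, "rx": 0, "ry": 0, "rz": 0},
  {"fingers": -1, "dx": 0, "dy": 0, "dz": 0.0026, "rx": 0, "ry": 0, "rz": 0},
  {"fingers": -1, "dx": 0, "dy": 0, "dz": 0.0026, "rx": 0, "ry": 0, "rz": 0},
])

```text
time: 7.25
ee_pos: [0.525, -0.1873, 0.16]
ee_rot: [-3.027, 0.122, 0.755]
contact_force: [0.2, -0.2, -2.0]
grip_width: 0.0169
gripper_force: 107.9
```

```bash
python3 st.py
```

```text
[ 0.525  -0.1873  0.16  ] 7.25 f [ 0.2 -0.2 -2. ] f_scoop [ 1.1 -0.1 -1.6] shy [47.5 12.1  1.1] ypr [-0.0809  0.4888  0.    ] tq [-0.03 -0.68 -0.02] q [ 0.21  0.68  0.03  1.75  0.06  1.21 -1.45]
```

jog_arm([
  {"fingers": -1, "dx": 0, "dy": 0, "dz": 0.0013, "rx": 0, "ry": 0, "rz": 0},
  {"fingers": -1, "dx": 0, "dy": 0, "dz": 0.0026, "rx": 0, "ry": 0, "rz": 0},
  {"fingers": -1, "dx": 0, "dy": 0, "dz": 0.0026, "rx": 0, "ry": 0, "rz": 0},
])

```text
time: 7.62
ee_pos: [0.524, -0.1871, 0.1583]
ee_rot: [-3.027, 0.122, 0.755]
contact_force: [0.0, 0.2, -1.3]
grip_width: 0.0168
gripper_force: 107.9
```

jog_arm([
  {"fingers": -1, "dx": 0, "dy": 0, "dz": 0.0013, "rx": 0, "ry": 0, "rz": 0},
  {"fingers": -1, "dx": 0, "dy": 0, "dz": 0.0013, "rx": 0, "ry": 0, "rz": 0},
])

```text
time: 7.88
ee_pos: [0.5236, -0.1871, 0.1574]
ee_rot: [-3.027, 0.122, 0.755]
contact_force: [-0.2, 0.9, -1.6]
grip_width: 0.017
gripper_force: 107.9
```

```bash
python3 st.py
```

```text
[ 0.5236 -0.1871  0.1574] 7.88 f [-0.2  0.9 -1.6] f_scoop [ 0.5  0.9 -1.6] shy [47.6  9.1  1.2] ypr [-8.080e-02  4.888e-01  1.000e-04] tq [-0.02 -0.69 -0.04] q [ 0.21  0.68  0.03  1.75  0.06  1.2  -1.45]
```

jog_arm([
  {"fingers": -1, "dx": 0, "dy": 0, "dz": 0.0013, "rx": 0, "ry": 0, "rz": 0},
  {"fingers": -1, "dx": 0, "dy": 0, "dz": 0.0013, "rx": 0, "ry": 0, "rz": 0},
])

```text
time: 8.12
ee_pos: [0.5231, -0.1871, 0.1566]
ee_rot: [-3.027, 0.122, 0.755]
contact_force: [-0.3, -0.4, -1.4]
grip_width: 0.0169
gripper_force: 107.9
```

jog_arm([
  {"fingers": -1, "dx": 0, "dy": 0, "dz": 0.0013, "rx": 0, "ry": 0, "rz": 0},
  {"fingers": -1, "dx": 0, "dy": 0, "dz": 0.0013, "rx": 0, "ry": 0, "rz": 0},
])

```text
time: 8.38
ee_pos: [0.5227, -0.187, 0.1557]
ee_rot: [-3.027, 0.122, 0.755]
contact_force: [-0.3, -0.2, -1.3]
grip_width: 0.0167
gripper_force: 107.9
```

```bash
python3 st.py
```

```text
[ 0.5227 -0.187   0.1557] 8.38 f [-0.3 -0.2 -1.3] f_scoop [ 0.3 -0.2 -1.3] shy [47.5  7.2  1.2] ypr [-8.070e-02  4.888e-01  1.000e-04] tq [-0.05 -0.72  0.03] q [ 0.21  0.68  0.03  1.75  0.06  1.19 -1.45]
```

jog_arm([
  {"fingers": -1, "dx": 0, "dy": 0, "dz": 0.001, "rx": 0, "ry": 0, "rz": 0},
  {"fingers": -1, "dx": 0, "dy": 0, "dz": 0.001, "rx": 0, "ry": 0, "rz": 0},
])

```text
time: 8.62
ee_pos: [0.5223, -0.187, 0.1551]
ee_rot: [-3.027, 0.122, 0.755]
contact_force: [-0.2, -0.1, -1.2]
grip_width: 0.0171
gripper_force: 107.9
```

jog_arm([
  {"fingers": -1, "dx": 0, "dy": 0, "dz": 0.001, "rx": 0, "ry": 0, "rz": 0},
  {"fingers": -1, "dx": 0, "dy": 0, "dz": 0.001, "rx": 0, "ry": 0, "rz": 0},
])

```text
time: 8.88
ee_pos: [0.522, -0.187, 0.1544]
ee_rot: [-3.027, 0.122, 0.755]
contact_force: [1.3, 0.1, -1.6]
grip_width: 0.0169
gripper_force: 107.9
```

jog_arm([
  {"fingers": -1, "dx": 0, "dy": 0, "dz": 0.001, "rx": 0, "ry": 0, "rz": 0},
  {"fingers": -1, "dx": 0, "dy": 0, "dz": 0.001, "rx": 0, "ry": 0, "rz": 0},
])

```text
time: 9.12
ee_pos: [0.5216, -0.187, 0.1537]
ee_rot: [-3.027, 0.122, 0.755]
contact_force: [0.3, -0.4, -0.8]
grip_width: 0.017
gripper_force: 107.9
```

jog_arm([
  {"fingers": -1, "dx": 0, "dy": 0, "dz": 0.001, "rx": 0, "ry": 0, "rz": 0},
  {"fingers": -1, "dx": 0, "dy": 0, "dz": 0.001, "rx": 0, "ry": 0, "rz": 0},
])

```text
time: 9.38
ee_pos: [0.5213, -0.1869, 0.1531]
ee_rot: [-3.027, 0.122, 0.755]
contact_force: [0.3, 0.3, -1.9]
grip_width: 0.0164
gripper_force: 107.9
```

```bash
python3 st.py
```

```text
[ 0.5213 -0.1869  0.1531] 9.38 f [ 0.3  0.3 -1.9] f_scoop [ 1.1  0.4 -1.6] shy [47.5  4.2  1.2] ypr [-8.080e-02  4.888e-01  1.000e-04] tq [-0.09 -0.66  0.01] q [ 0.21  0.68  0.03  1.76  0.06  1.19 -1.45]
```

jog_arm([
  {"fingers": -1, "dx": 0, "dy": 0, "dz": 0.001, "rx": 0, "ry": 0, "rz": 0},
  {"fingers": -1, "dx": 0, "dy": 0, "dz": 0.001, "rx": 0, "ry": 0, "rz": 0},
])

```text
time: 9.62
ee_pos: [0.5209, -0.1869, 0.1524]
ee_rot: [-3.027, 0.122, 0.755]
contact_force: [0.1, -0.4, -1.8]
grip_width: 0.0167
gripper_force: 107.9
```

jog_arm([
  {"fingers": -1, "dx": 0, "dy": 0, "dz": 0.001, "rx": 0, "ry": 0, "rz": 0},
  {"fingers": -1, "dx": 0, "dy": 0, "dz": 0.001, "rx": 0, "ry": 0, "rz": 0},
])

```text
time: 9.88
ee_pos: [0.5207, -0.1869, 0.1518]
ee_rot: [-3.027, 0.122, 0.754]
contact_force: [0.1, 0.2, -1.1]
grip_width: 0.0166
gripper_force: 108.2
```

```bash
python3 st.py
```

```text
[ 0.5207 -0.1869  0.1518] 9.88 f [ 0.1  0.2 -1.1] f_scoop [ 0.5  0.2 -1. ] shy [47.7  2.9  1.1] ypr [-0.0809  0.4884  0.    ] tq [-0.02 -0.62  0.07] q [ 0.21  0.68  0.03  1.76  0.06  1.19 -1.45]
```

jog_arm([
  {"fingers": -1, "dx": 0, "dy": 0, "dz": 0.001, "rx": 0, "ry": 0, "rz": 0},
  {"fingers": -1, "dx": 0, "dy": 0, "dz": 0.001, "rx": 0, "ry": 0, "rz": 0},
])

```text
time: 10.12
ee_pos: [0.5207, -0.187, 0.1517]
ee_rot: [-3.027, 0.122, 0.754]
contact_force: [1.2, 0.0, 3.1]
grip_width: 0.017
gripper_force: 108.6
```

```bash
python3 st.py
```

```text
[ 0.5207 -0.187   0.1517] 10.12 f [1.2 0.  3.1] f_scoop [-0.4  0.1  3.3] shy [47.7  2.8  1.1] ypr [-8.09e-02  4.88e-01 -1.00e-04] tq [ 0.11 -0.37  0.  ] q [ 0.21  0.68  0.03  1.76  0.06  1.18 -1.45]
```

jog_arm([
  {"fingers": -1, "dx": 0, "dy": 0, "dz": -0.003, "rx": 0, "ry": 0, "rz": 0},
  {"fingers": -1, "dx": 0.005, "dy": 0, "dz": -0.003, "rx": 0, "ry": 0, "rz": 0},
  {"fingers": -1, "dx": 0.01, "dy": 0, "dz": -0.003, "rx": 0, "ry": 0, "rz": 0},
  {"fingers": -1, "dx": 0.015, "dy": 0, "dz": -0.003, "rx": 0, "ry": 0, "rz": 0},
  {"fingers": -1, "dx": 0.015, "dy": 0, "dz": -0.003, "rx": 0, "ry": 0, "rz": 0},
])

```text
time: 10.75
ee_pos: [0.5315, -0.1876, 0.1474]
ee_rot: [-3.027, 0.122, 0.755]
contact_force: [-0.2, -0.1, -1.2]
grip_width: 0.0167
gripper_force: 107.8
```

```bash
python3 st.py
```

```text
[ 0.5315 -0.1876  0.1474] 10.75 f [-0.2 -0.1 -1.2] f_scoop [ 0.4 -0.1 -1.1] shy [59.2  4.   1.3] ypr [-8.050e-02  4.889e-01  2.000e-04] tq [-0.04 -0.7   0.02] q [ 0.2   0.7   0.03  1.74  0.06  1.19 -1.46]
```

jog_arm([
  {"fingers": -1, "dx": 0.006, "dy": 0, "dz": -0.0006, "rx": 0, "ry": 0, "rz": 0},
  {"fingers": -1, "dx": 0.012, "dy": 0, "dz": -0.0006, "rx": 0, "ry": 0, "rz": 0},
  {"fingers": -1, "dx": 0.018, "dy": 0, "dz": -0.0006, "rx": 0, "ry": 0, "rz": 0},
  {"fingers": -1, "dx": 0.018, "dy": 0, "dz": -0.0006, "rx": 0, "ry": 0, "rz": 0},
])

```text
time: 11.25
ee_pos: [0.5438, -0.1886, 0.1416]
ee_rot: [-3.027, 0.122, 0.754]
contact_force: [-0.5, -0.1, -0.8]
grip_width: 0.017
gripper_force: 107.7
```

```bash
python3 st.py
```

```text
[ 0.5438 -0.1886  0.1416] 11.25 f [-0.5 -0.1 -0.8] f_scoop [-0.  -0.2 -0.9] shy [72.9  4.6  1.3] ypr [-8.050e-02  4.883e-01  2.000e-04] tq [-0.05 -0.65 -0.01] q [ 0.2   0.72  0.03  1.71  0.05  1.2  -1.46]
```

jog_arm([
  {"fingers": -1, "dx": 0.004, "dy": 0, "dz": 0, "rx": 0, "ry": 0, "rz": 0},
  {"fingers": -1, "dx": 0.008, "dy": 0, "dz": 0, "rx": 0, "ry": 0, "rz": 0},
  {"fingers": -1, "dx": 0.012, "dy": 0, "dz": 0, "rx": 0, "ry": 0, "rz": 0},
  {"fingers": -1, "dx": 0.016, "dy": 0, "dz": 0, "rx": 0, "ry": 0, "rz": 0},
])

```text
time: 11.75
ee_pos: [0.5541, -0.1895, 0.1361]
ee_rot: [-3.027, 0.122, 0.755]
contact_force: [-0.4, -0.2, -2.1]
grip_width: 0.0168
gripper_force: 107.7
```

```bash
python3 st.py
```

```text
[ 0.5541 -0.1895  0.1361] 11.75 f [-0.4 -0.2 -2.1] f_scoop [ 0.6 -0.2 -2. ] shy [84.6  4.7  1.2] ypr [-8.080e-02  4.887e-01  1.000e-04] tq [-0.08 -0.58  0.02] q [ 0.2   0.74  0.03  1.68  0.05  1.21 -1.46]
```

jog_arm([
  {"fingers": -1, "dx": 0.004, "dy": 0, "dz": 0, "rx": 0, "ry": 0, "rz": 0},
  {"fingers": -1, "dx": 0.008, "dy": 0, "dz": 0, "rx": 0, "ry": 0, "rz": 0},
  {"fingers": -1, "dx": 0.012, "dy": 0, "dz": 0, "rx": 0, "ry": 0, "rz": 0},
  {"fingers": -1, "dx": 0.012, "dy": 0, "dz": 0, "rx": 0, "ry": 0, "rz": 0},
])

```text
time: 12.25
ee_pos: [0.5617, -0.1901, 0.1317]
ee_rot: [-3.027, 0.122, 0.756]
contact_force: [-1.0, 0.3, -2.0]
grip_width: 0.0167
gripper_force: 107.6
```

```bash
python3 st.py; python3 -c "
from h import *
t=optics.capture('top')[:,:,::-1];s=optics.capture('side')[:,:,::-1]
a=cv2.resize(t[120:220,330:430],(400,400),interpolation=cv2.INTER_CUBIC);b=cv2.resize(s[110:210,210:310],(400,400),interpolation=cv2.INTER_CUBIC)
cv2.imwrite('pics/x3.png',np.hstack([a,b]))"
```

```text
[ 0.5617 -0.1901  0.1317] 12.25 f [-1.   0.3 -2. ] f_scoop [ 0.   0.2 -2.2] shy [93.4  4.3  1.3] ypr [-8.060e-02  4.893e-01  3.000e-04] tq [ 0.03 -0.29 -0.02] q [ 0.2   0.75  0.03  1.67  0.05  1.21 -1.46]
```

View pics/x3.png

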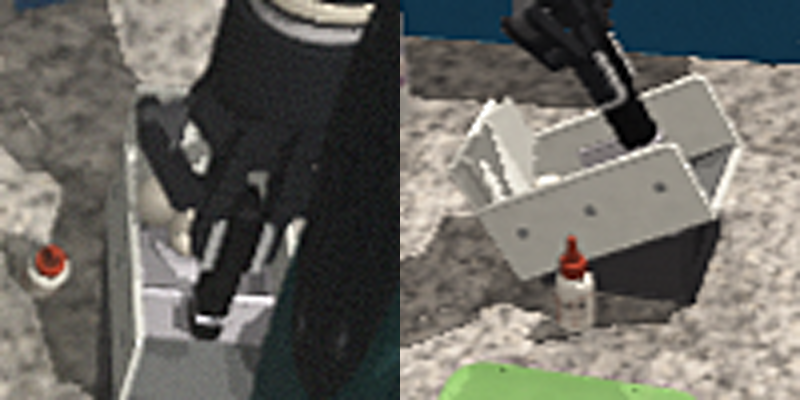

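The left ball (155,205) and the middle ball (180,235) are visible ahead of the handle, and the scoop sits between the side walls. Pushing on slowly towards the back wall.

jog_arm([
  {"fingers": -1, "dx": 0.002, "dy": 0, "dz": 0, "rx": 0, "ry": 0, "rz": 0},
  {"fingers": -1, "dx": 0.004, "dy": 0, "dz": 0, "rx": 0, "ry": 0, "rz": 0},
  {"fingers": -1, "dx": 0.004, "dy": 0, "dz": 0, "rx": 0, "ry": 0, "rz": 0},
])

```text
time: 12.72
ee_pos: [0.5649, -0.1905, 0.1306]
ee_rot: [-3.027, 0.122, 0.753]
contact_force: [-1.5, -0.2, -2.8]
grip_width: 0.0167
gripper_force: 107.6
```

jog_arm([
  {"fingers": -1, "dx": 0.002, "dy": 0, "dz": 0, "rx": 0, "ry": 0, "rz": 0},
  {"fingers": -1, "dx": 0.003, "dy": 0, "dz": 0, "rx": 0, "ry": 0, "rz": 0},
  {"fingers": -1, "dx": 0.003, "dy": 0, "dz": 0, "rx": 0, "ry": 0, "rz": 0},
])

```text
time: 13.1
ee_pos: [0.5667, -0.1906, 0.1295]
ee_rot: [-3.027, 0.122, 0.754]
contact_force: [-0.4, -0.5, -2.0]
grip_width: 0.0168
gripper_force: 107.6
```

```bash
python3 st.py
```

```text
[ 0.5667 -0.1906  0.1295] 13.1 f [-0.4 -0.5 -2. ] f_scoop [ 0.6 -0.5 -1.9] shy [98.9  4.8  1.1] ypr [-0.0808  0.4881  0.    ] tq [ 0.   -0.51  0.  ] q [ 0.2   0.76  0.03  1.66  0.05  1.21 -1.46]
```

jog_arm([
  {"fingers": -1, "dx": 0.002, "dy": 0, "dz": 0.0006, "rx": 0, "ry": 0, "rz": 0},
  {"fingers": -1, "dx": 0.002, "dy": 0, "dz": 0.0006, "rx": 0, "ry": 0, "rz": 0},
])

```text
time: 13.35
ee_pos: [0.5677, -0.1907, 0.1283]
ee_rot: [-3.027, 0.122, 0.754]
contact_force: [-0.9, 0.3, -2.4]
grip_width: 0.017
gripper_force: 107.6
```

jog_arm([
  {"fingers": -1, "dx": 0.0015, "dy": 0, "dz": 0, "rx": 0, "ry": 0, "rz": 0},
  {"fingers": -1, "dx": 0.0015, "dy": 0, "dz": 0, "rx": 0, "ry": 0, "rz": 0},
])

```text
time: 13.6
ee_pos: [0.5686, -0.1908, 0.1279]
ee_rot: [-3.027, 0.122, 0.755]
contact_force: [0.2, -0.7, -2.9]
grip_width: 0.0166
gripper_force: 107.6
```

```bash
python3 st.py
```

```text
[ 0.5686 -0.1908  0.1279] 13.6 f [ 0.2 -0.7 -2.9] f_scoop [ 1.6 -0.7 -2.4] shy [101.3   4.2   1.1] ypr [-0.0808  0.4886  0.    ] tq [-0.03 -0.5   0.01] q [ 0.2   0.76  0.03  1.65  0.05  1.21 -1.46]
```

jog_arm([
  {"fingers": -1, "dx": 0.0015, "dy": 0, "dz": 0, "rx": 0, "ry": 0, "rz": 0},
  {"fingers": -1, "dx": 0.0015, "dy": 0, "dz": 0, "rx": 0, "ry": 0, "rz": 0},
])

```text
time: 13.85
ee_pos: [0.5696, -0.1908, 0.1273]
ee_rot: [-3.027, 0.122, 0.755]
contact_force: [-0.8, -0.4, -2.8]
grip_width: 0.0168
gripper_force: 107.6
```

jog_arm([
  {"fingers": -1, "dx": 0.001, "dy": 0, "dz": 0, "rx": 0, "ry": 0, "rz": 0},
  {"fingers": -1, "dx": 0.001, "dy": 0, "dz": 0, "rx": 0, "ry": 0, "rz": 0},
])

```text
time: 14.1
ee_pos: [0.5702, -0.1909, 0.127]
ee_rot: [-3.027, 0.122, 0.755]
contact_force: [-0.5, 0.9, -2.5]
grip_width: 0.0166
gripper_force: 107.6
```

```bash
python3 st.py; python3 -c "
from h import *
for n in('top','side'): cv2.imwrite(f'pics/{n}4.png',optics.capture(n)[:,:,::-1])"
```

```text
[ 0.5702 -0.1909  0.127 ] 14.1 f [-0.5  0.9 -2.5] f_scoop [ 0.7  0.8 -2.5] shy [103.1   4.2   1.2] ypr [-0.0807  0.4887  0.    ] tq [ 0.02 -0.44 -0.08] q [ 0.2   0.76  0.03  1.65  0.05  1.22 -1.46]
```

jog_arm([
  {"fingers": -1, "dx": 0.001, "dy": 0, "dz": 0, "rx": 0, "ry": 0, "rz": 0},
  {"fingers": -1, "dx": 0.001, "dy": 0, "dz": 0, "rx": 0, "ry": 0, "rz": 0},
])

```text
time: 14.45
ee_pos: [0.5709, -0.1909, 0.1267]
ee_rot: [-3.027, 0.122, 0.755]
contact_force: [-1.7, -0.3, -2.3]
grip_width: 0.0168
gripper_force: 107.6
```

jog_arm([
  {"fingers": -1, "dx": 0.001, "dy": 0, "dz": 0, "rx": 0, "ry": 0, "rz": 0},
  {"fingers": -1, "dx": 0.001, "dy": 0, "dz": 0, "rx": 0, "ry": 0, "rz": 0},
])

```text
time: 14.7
ee_pos: [0.5716, -0.191, 0.1263]
ee_rot: [-3.027, 0.122, 0.754]
contact_force: [-1.0, 0.7, -3.7]
grip_width: 0.0166
gripper_force: 107.6
```

```bash
python3 st.py
```

```text
[ 0.5716 -0.191   0.1263] 14.7 f [-1.   0.7 -3.7] f_scoop [ 0.8  0.6 -3.7] shy [104.7   4.3   1.1] ypr [-8.080e-02  4.885e-01  1.000e-04] tq [-0.05 -0.46 -0.02] q [ 0.2   0.77  0.03  1.64  0.05  1.22 -1.46]
```

```bash
cat > up.py <<'E'
from h import *
p,r,o=now(); s,h,y=tobin(p,r); print(s,h,y)
def W(th):
    t=np.deg2rad(th); return scoop_pose(binpt(s-.045+.85*.09*(1-np.cos(t)),h+.0015,y),(-.045,0,0),BY,A-t)
prev=(p,r)
for block in((4,8,12,16,20),(24,28,32,36,36)):
    for th in block: print(th,rel(*prev,*W(th)))
    prev=W(block[-1])
print('end',prev[0])
E
python3 up.py
```

```text
0.10468859878499853 0.004267850176481208 0.0011466950219345732
4 {'dx': -0.007, 'dy': 0.0, 'dz': -0.0011, 'rx': -0.0001, 'ry': 0.0111, 'rz': -0.0001}
8 {'dx': -0.0134, 'dy': 0.0, 'dz': 0.0004, 'rx': -0.0001, 'ry': 0.0222, 'rz': -0.0001}
12 {'dx': -0.0192, 'dy': 0.0, 'dz': 0.0023, 'rx': -0.0001, 'ry': 0.0333, 'rz': -0.0001}
16 {'dx': -0.0244, 'dy': 0.0, 'dz': 0.0048, 'rx': -0.0001, 'ry': 0.0444, 'rz': -0.0001}
20 {'dx': -0.0289, 'dy': 0.0, 'dz': 0.0077, 'rx': -0.0, 'ry': 0.0555, 'rz': -0.0001}
24 {'dx': -0.0047, 'dy': -0.0, 'dz': 0.0019, 'rx': 0.0, 'ry': 0.0111, 'rz': 0.0}
28 {'dx': -0.009, 'dy': -0.0, 'dz': 0.0044, 'rx': 0.0, 'ry': 0.0222, 'rz': 0.0}
32 {'dx': -0.0127, 'dy': -0.0, 'dz': 0.0076, 'rx': 0.0, 'ry': 0.0333, 'rz': 0.0}
36 {'dx': -0.0158, 'dy': -0.0, 'dz': 0.0114, 'rx': 0.0, 'ry': 0.0444, 'rz': 0.0}
36 {'dx': -0.0158, 'dy': -0.0, 'dz': 0.0114, 'rx': 0.0, 'ry': 0.0444, 'rz': 0.0}
end [ 0.53693266 -0.18821804  0.1246067 ]
```

```bash
sed -i 's/s-.045+.85/s-.047+.6/' up.py; python3 up.py
```

```text
0.10468859878499853 0.004267850176481208 0.0011466950219345732
4 {'dx': -0.0097, 'dy': 0.0, 'dz': -0.0011, 'rx': -0.0001, 'ry': 0.0111, 'rz': -0.0001}
8 {'dx': -0.0164, 'dy': 0.0, 'dz': 0.0004, 'rx': -0.0001, 'ry': 0.0222, 'rz': -0.0001}
12 {'dx': -0.0225, 'dy': 0.0, 'dz': 0.0023, 'rx': -0.0001, 'ry': 0.0333, 'rz': -0.0001}
16 {'dx': -0.0282, 'dy': 0.0, 'dz': 0.0048, 'rx': -0.0001, 'ry': 0.0444, 'rz': -0.0001}
20 {'dx': -0.0334, 'dy': 0.0, 'dz': 0.0077, 'rx': -0.0, 'ry': 0.0555, 'rz': -0.0001}
24 {'dx': -0.0055, 'dy': 0.0, 'dz': 0.0016, 'rx': 0.0, 'ry': 0.0111, 'rz': 0.0}
28 {'dx': -0.0106, 'dy': 0.0, 'dz': 0.0038, 'rx': 0.0, 'ry': 0.0222, 'rz': 0.0}
32 {'dx': -0.0153, 'dy': -0.0, 'dz': 0.0066, 'rx': 0.0, 'ry': 0.0333, 'rz': 0.0}
36 {'dx': -0.0195, 'dy': -0.0, 'dz': 0.01, 'rx': 0.0, 'ry': 0.0444, 'rz': 0.0}
36 {'dx': -0.0195, 'dy': -0.0, 'dz': 0.01, 'rx': 0.0, 'ry': 0.0444, 'rz': 0.0}
end [ 0.53139042 -0.18777371  0.12756302]
```

jog_arm([
  {"fingers": -1, "dx": -0.0097, "dy": 0, "dz": -0.0011, "rx": 0, "ry": 0.0111, "rz": 0},
  {"fingers": -1, "dx": -0.0164, "dy": 0, "dz": 0.0004, "rx": 0, "ry": 0.0222, "rz": 0},
  {"fingers": -1, "dx": -0.0225, "dy": 0, "dz": 0.0023, "rx": 0, "ry": 0.0333, "rz": 0},
  {"fingers": -1, "dx": -0.0282, "dy": 0, "dz": 0.0048, "rx": 0, "ry": 0.0444, "rz": 0},
  {"fingers": -1, "dx": -0.0334, "dy": 0, "dz": 0.0077, "rx": 0, "ry": 0.0555, "rz": 0},
])

```text
time: 15.32
ee_pos: [0.5468, -0.189, 0.1334]
ee_rot: [-3.126, 0.126, 0.215]
contact_force: [-0.7, -0.0, -2.2]
grip_width: 0.0167
gripper_force: 107.5
```

jog_arm([
  {"fingers": -1, "dx": -0.0055, "dy": 0, "dz": 0.0016, "rx": 0, "ry": 0.0111, "rz": 0},
  {"fingers": -1, "dx": -0.0106, "dy": 0, "dz": 0.0038, "rx": 0, "ry": 0.0222, "rz": 0},
  {"fingers": -1, "dx": -0.0153, "dy": 0, "dz": 0.0066, "rx": 0, "ry": 0.0333, "rz": 0},
  {"fingers": -1, "dx": -0.0195, "dy": 0, "dz": 0.01, "rx": 0, "ry": 0.0444, "rz": 0},
  {"fingers": -1, "dx": -0.0195, "dy": 0, "dz": 0.01, "rx": 0, "ry": 0.0444, "rz": 0},
])

```text
time: 15.95
ee_pos: [0.5281, -0.1875, 0.1271]
ee_rot: [3.127, -0.128, 0.209]
contact_force: [-1.3, 0.3, -2.1]
grip_width: 0.0168
gripper_force: 107.6
```

```bash
python3 st.py; python3 -c "
from h import *
t=optics.capture('top')[:,:,::-1];s=optics.capture('side')[:,:,::-1]
a=cv2.resize(t[120:220,330:430],(400,400),interpolation=cv2.INTER_CUBIC);b=cv2.resize(s[110:210,210:310],(400,400),interpolation=cv2.INTER_CUBIC)
cv2.imwrite('pics/x5.png',np.hstack([a,b]))"
```

```text
[ 0.5281 -0.1875  0.1271] 15.95 f [-1.3  0.3 -2.1] f_scoop [-1.6  0.2 -1.9] shy [101.5  29.8   1.1] ypr [-0.0818 -0.1335  0.0008] tq [ 0.1   0.8  -0.01] q [ 0.32  0.5  -0.06  2.15  0.    0.37 -1.39]
```

View pics/x5.png

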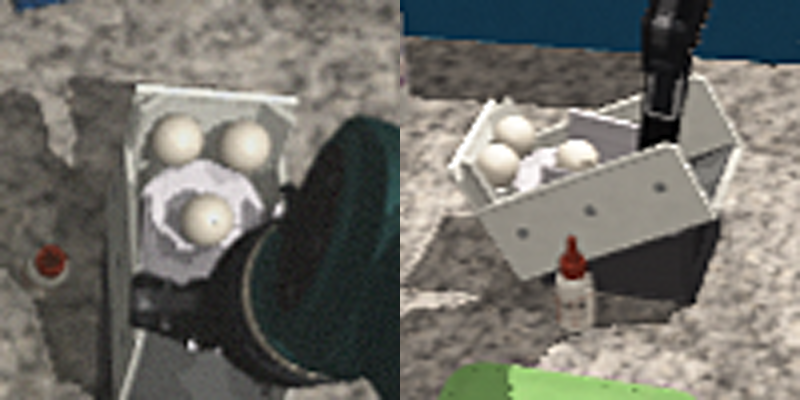

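One ball at left-panel (208,220) is on the pan. The other two at (178,138) and (243,145) are held between the nose and the back wall, because the nose is about 13 mm short of the wall. I'll push forward along the slope so they roll over the nose into the pan.

```bash
cat >> h.py <<'E'
def slope(ds,dh):
    "tool-frame numbers for a shift ds down the slope and dh off the floor"
    p,r,o=now(); return (r.inv().apply(binpt(ds,dh)-binpt(0,0))/.75).round(4)
E
python3 -c "
from h import *
print(slope(.010,0),slope(.001,0))"
```

```text
[ 0.0108 -0.      0.0078] [ 0.0011 -0.      0.0008]
```

jog_arm([
  {"fingers": -1, "dx": 0.0024, "dy": 0, "dz": 0.0017, "rx": 0, "ry": 0, "rz": 0},
  {"fingers": -1, "dx": 0.0048, "dy": 0, "dz": 0.0034, "rx": 0, "ry": 0, "rz": 0},
  {"fingers": -1, "dx": 0.0072, "dy": 0, "dz": 0.0051, "rx": 0, "ry": 0, "rz": 0},
  {"fingers": -1, "dx": 0.0096, "dy": 0, "dz": 0.0068, "rx": 0, "ry": 0, "rz": 0},
  {"fingers": -1, "dx": 0.0096, "dy": 0, "dz": 0.0068, "rx": 0, "ry": 0, "rz": 0},
])

```text
time: 16.68
ee_pos: [0.5396, -0.1884, 0.1235]
ee_rot: [3.126, -0.126, 0.219]
contact_force: [0.3, 0.2, -2.0]
grip_width: 0.0171
gripper_force: 107.6
```

```bash
python3 st.py
```

```text
[ 0.5396 -0.1884  0.1235] 16.68 f [ 0.3  0.2 -2. ] f_scoop [-0.   0.2 -2. ] shy [113.6  32.6   1.1] ypr [-0.0807 -0.1396 -0.    ] tq [ 0.03  0.37 -0.04] q [ 0.31  0.51 -0.06  2.13  0.    0.36 -1.39]
```

jog_arm([
  {"fingers": -1, "dx": 0.0011, "dy": 0, "dz": 0.0008, "rx": 0, "ry": 0, "rz": 0},
  {"fingers": -1, "dx": 0.0011, "dy": 0, "dz": 0.0008, "rx": 0, "ry": 0, "rz": 0},
])

```text
time: 16.92
ee_pos: [0.5401, -0.1885, 0.1231]
ee_rot: [3.126, -0.126, 0.218]
contact_force: [-0.7, 0.3, -2.7]
grip_width: 0.0169
gripper_force: 107.6
```

```bash
cat > balls.py <<'E'
from h import *
import sys
def find(t,tag):
    hsv=cv2.cvtColor(t,cv2.COLOR_BGR2HSV).astype(int); b,g,r=[t[:,:,i].astype(int) for i in range(3)]
    m=((r>120)&(r-b>18)&(r-b<75)&(abs(r-g)<30)).astype(np.uint8)*255
    m[:, :330]=0;m[:,430:]=0;m[:125]=0;m[230:]=0
    m=cv2.morphologyEx(m,cv2.MORPH_OPEN,np.ones((3,3)))
    n,l,s,c=cv2.connectedComponentsWithStats(m)
    print(tag,[(s[i,4],c[i].round(1).tolist()) for i in range(1,n) if s[i,4]>25])
if __name__=='__main__':
    x=cv2.imread('pics/x5.png')[:,:400]; 
    for u in((178,138),(243,145),(208,220),(200,170),(180,100)): print(u,x[u[1],u[0]])
    t=optics.capture('top')[:,:,::-1]; cv2.imwrite('pics/%s.png'%sys.argv[1],t); find(t,'now')
    find(cv2.imread('pics/top0.png'),'start')
E
python3 balls.py t6; python3 st.py
```

```text
(178, 138) [218 233 231]
(243, 145) [211 229 233]
(208, 220) [233 238 237]
(200, 170) [219 218 222]
(180, 100) [163 174 174]
now [(np.int32(26), [425.7, 140.2]), (np.int32(102), [392.1, 156.5]), (np.int32(100), [371.5, 160.1])]
start [(np.int32(87), [369.4, 170.2]), (np.int32(157), [380.8, 175.9])]
[ 0.5401 -0.1884  0.1231] 16.98 f [ 0.2  0.1 -2.2] f_scoop [-0.1  0.1 -2.2] shy [114.2  32.3   1.1] ypr [-0.0808 -0.1392  0.    ] tq [ 0.01  0.38 -0.03] q [ 0.31  0.52 -0.06  2.13  0.    0.36 -1.39]
```

jog_arm([
  {"fingers": -1, "dx": 0.0011, "dy": 0, "dz": 0.0008, "rx": 0, "ry": 0, "rz": 0},
  {"fingers": -1, "dx": 0.0011, "dy": 0, "dz": 0.0008, "rx": 0, "ry": 0, "rz": 0},
])

```text
time: 17.23
ee_pos: [0.541, -0.1886, 0.1226]
ee_rot: [3.126, -0.127, 0.218]
contact_force: [1.1, 0.2, -1.7]
grip_width: 0.0165
gripper_force: 107.6
```

jog_arm([
  {"fingers": -1, "dx": 0.0011, "dy": 0, "dz": 0.0008, "rx": 0, "ry": 0, "rz": 0},
  {"fingers": -1, "dx": 0.0011, "dy": 0, "dz": 0.0008, "rx": 0, "ry": 0, "rz": 0},
])

```text
time: 17.48
ee_pos: [0.542, -0.1886, 0.1221]
ee_rot: [3.126, -0.126, 0.218]
contact_force: [1.4, 0.1, -2.9]
grip_width: 0.0164
gripper_force: 107.7
```

```bash
python3 st.py; python3 -c "
from h import *
p,r,o=now(); Rs=r*R.from_euler('x',np.pi); org=p+r.apply(OFF)
print('nose',top.proj(org+Rs.apply((.045,0,.002))),top.proj([org+Rs.apply((.008,.037,.002)),org+Rs.apply((.008,-.037,.002))]).round(1).tolist())
print('wall at nose height',top.proj(binpt(.15,.06)), 'walltop',top.proj(binpt(.15,.095)))
import balls
t=optics.capture('top')[:,:,::-1]; cv2.imwrite('pics/t7.png',t); balls.find(t,'now')
"
```

```text
[ 0.542  -0.1886  0.1221] 17.48 f [ 1.4  0.1 -2.9] f_scoop [ 1.   0.2 -3. ] shy [116.3  32.3   1.1] ypr [-0.0808 -0.1392  0.    ] tq [0.02 0.4  0.03] q [ 0.31  0.52 -0.05  2.12  0.    0.36 -1.39]
nose [[379.83960508 154.61882834]] [[362.4, 169.5], [394.9, 172.0]]
wall at nose height [[380.32385283 155.26355014]] walltop [[383.75688488 143.89201844]]
now [(np.int32(42), [375.0, 170.8]), (np.int32(58), [386.1, 169.8])]
```

```bash
python3 -c "
from h import *
p,r,o=now()
print(rel(p,r,p+[0,0,.1],r), rel(p,r,p+[0,0,.1],tool(BY,-.19)))
t=cv2.imread('pics/t7.png'); g=cv2.resize(t[130:200,350:410],None,fx=6,fy=6,interpolation=cv2.INTER_CUBIC)
c=cv2.HoughCircles(cv2.medianBlur(cv2.cvtColor(g,cv2.COLOR_BGR2GRAY),7),cv2.HOUGH_GRADIENT,1.5,60,param1=80,param2=30,minRadius=36,maxRadius=56)
print(None if c is None else (c[0]/6+[350,130,0]).round(1))
fs=[]
for i in range(6): optics.capture('top'); fs.append(readout.get_obs()['contact_force'])
print(np.mean(fs,0),np.std(fs,0))
"
```

```text
{'dx': 0.0185, 'dy': -0.0, 'dz': -0.132, 'rx': 0.0, 'ry': 0.0, 'rz': 0.0} {'dx': 0.0185, 'dy': -0.0, 'dz': -0.132, 'rx': 0.0, 'ry': 0.0081, 'rz': -0.0001}
None
[-0.12964374  0.18018624 -2.81487513] [0.47935602 0.4787363  0.40907302]
```

jog_arm([
  {"fingers": -1, "dx": 0.002, "dy": 0, "dz": -0.015, "rx": 0, "ry": 0, "rz": 0},
  {"fingers": -1, "dx": 0.006, "dy": 0, "dz": -0.045, "rx": 0, "ry": 0.004, "rz": 0},
  {"fingers": -1, "dx": 0.011, "dy": 0, "dz": -0.08, "rx": 0, "ry": 0.008, "rz": 0},
  {"fingers": -1, "dx": 0.0165, "dy": 0, "dz": -0.117, "rx": 0, "ry": 0.008, "rz": 0},
  {"fingers": -1, "dx": 0.0185, "dy": 0, "dz": -0.132, "rx": 0, "ry": 0.008, "rz": 0},
])

```text
time: 18.45
ee_pos: [0.5428, -0.189, 0.2245]
ee_rot: [3.116, -0.126, 0.302]
contact_force: [0.0, -1.1, -3.0]
grip_width: 0.0163
gripper_force: 107.6
```

jog_arm([
  {"fingers": -1, "dx": 0, "dy": 0, "dz": 0, "rx": 0, "ry": 0, "rz": 0},
  {"fingers": -1, "dx": 0, "dy": 0, "dz": 0, "rx": 0, "ry": 0, "rz": 0},
])

```text
time: 18.7
ee_pos: [0.541, -0.1883, 0.221]
ee_rot: [3.118, -0.126, 0.293]
contact_force: [-0.2, 0.3, -3.2]
grip_width: 0.0167
gripper_force: 107.6
```

```bash
python3 st.py; python3 -c "
from h import *
import balls
fs=[]
for i in range(5): t=optics.capture('top')[:,:,::-1]; fs.append(readout.get_obs()['contact_force'])
s=optics.capture('side')[:,:,::-1]; cv2.imwrite('pics/s8.png',s);cv2.imwrite('pics/t8.png',t); print(np.mean(fs,0))
balls.find(t,'now')
a=cv2.resize(t[110:210,330:430],(400,400),interpolation=cv2.INTER_CUBIC);b=cv2.resize(s[60:210,190:340],(400,400),interpolation=cv2.INTER_CUBIC)
cv2.imwrite('pics/x8.png',np.hstack([a,b]))
p,r,o=now()
# jar dump: nose at jar centre -28mm in x, z .085, level first
J=np.array([.6142,.2348])
P0,R0=scoop_pose([J[0]-.028,J[1],.16],(.045,0,0),0.0,-.16); print(p,P0,rel(p,r,P0,R0),rel(p,r,(p+P0)/2+[0,0,.03],r))
"
```

```text
[ 0.541  -0.1883  0.221 ] 18.7 f [-0.2  0.3 -3.2] f_scoop [-0.8  0.3 -3.1] shy [ 70.4 123.5   1.4] ypr [-0.0808 -0.187   0.0005] tq [0.06 0.5  0.05] q [ 0.34  0.35 -0.08  2.08 -0.02  0.52 -1.37]
[ 0.55654975 -0.19465484 -2.71758891]
now [(np.int32(63), [385.5, 157.3]), (np.int32(66), [401.3, 157.2]), (np.int32(34), [392.4, 166.5]), (np.int32(26), [408.4, 211.0])]
[ 0.54153868 -0.18849597  0.22140598] [0.47748666 0.2348     0.22166765] {'dx': -0.1283, 'dy': -0.5557, 'dz': -0.0246, 'rx': 0.0022, 'ry': -0.0045, 'rz': -0.0127} {'dx': -0.0567, 'dy': -0.2778, 'dz': -0.0516, 'rx': 0.0, 'ry': 0.0, 'rz': 0.0}
```

jog_arm([
  {"fingers": -1, "dx": 0.0, "dy": -0.015, "dz": -0.03, "rx": 0, "ry": 0, "rz": 0},
  {"fingers": -1, "dx": -0.01, "dy": -0.05, "dz": -0.05, "rx": 0, "ry": 0, "rz": 0},
  {"fingers": -1, "dx": -0.022, "dy": -0.1, "dz": -0.055, "rx": 0, "ry": 0, "rz": 0},
  {"fingers": -1, "dx": -0.036, "dy": -0.155, "dz": -0.055, "rx": 0, "ry": 0, "rz": 0},
  {"fingers": -1, "dx": -0.05, "dy": -0.21, "dz": -0.055, "rx": 0, "ry": 0, "rz": 0},
])

```text
time: 19.62
ee_pos: [0.5098, -0.0268, 0.2556]
ee_rot: [3.118, -0.127, 0.296]
contact_force: [1.5, 0.1, -3.2]
grip_width: 0.0168
gripper_force: 107.8
```

jog_arm([
  {"fingers": -1, "dx": -0.013, "dy": -0.055, "dz": 0, "rx": 0, "ry": 0, "rz": 0},
  {"fingers": -1, "dx": -0.026, "dy": -0.11, "dz": 0, "rx": 0, "ry": 0, "rz": 0},
  {"fingers": -1, "dx": -0.039, "dy": -0.165, "dz": 0, "rx": 0, "ry": 0, "rz": 0},
  {"fingers": -1, "dx": -0.052, "dy": -0.22, "dz": 0, "rx": 0, "ry": 0, "rz": 0},
  {"fingers": -1, "dx": -0.063, "dy": -0.265, "dz": 0, "rx": 0, "ry": 0, "rz": 0},
])

```text
time: 20.25
ee_pos: [0.4795, 0.176, 0.2466]
ee_rot: [3.119, -0.124, 0.296]
contact_force: [0.6, -0.8, -3.7]
grip_width: 0.017
gripper_force: 107.8
```

jog_arm([
  {"fingers": -1, "dx": -0.007, "dy": -0.035, "dz": 0, "rx": 0.001, "ry": -0.001, "rz": -0.006},
  {"fingers": -1, "dx": -0.013, "dy": -0.06, "dz": 0, "rx": 0.002, "ry": -0.003, "rz": -0.0127},
  {"fingers": -1, "dx": -0.015, "dy": -0.075, "dz": 0, "rx": 0.002, "ry": -0.0045, "rz": -0.0127},
  {"fingers": -1, "dx": -0.015, "dy": -0.08, "dz": 0, "rx": 0.002, "ry": -0.0045, "rz": -0.0127},
  {"fingers": -1, "dx": -0.015, "dy": -0.08, "dz": 0, "rx": 0.002, "ry": -0.0045, "rz": -0.0127},
])

```text
time: 20.88
ee_pos: [0.474, 0.2337, 0.2445]
ee_rot: [3.129, -0.002, 0.252]
contact_force: [0.7, -0.2, -3.1]
grip_width: 0.0166
gripper_force: 107.7
```

```bash
python3 st.py; python3 -c "
from h import *
p,r,o=now()
fs=[]
for i in range(4): t=optics.capture('top')[:,:,::-1]; fs.append(readout.get_obs()['contact_force'])
s=optics.capture('side')[:,:,::-1]; cv2.imwrite('pics/s9.png',s);cv2.imwrite('pics/t9.png',t); print(np.mean(fs,0))
J=np.array([.6142,.2348])
Rs=r*R.from_euler('x',np.pi); org=p+r.apply(OFF); print('nose',org+Rs.apply((.045,0,0)))
P0,R0=scoop_pose([J[0]-.028,J[1],.10],(.045,0,0),0.0,-.16); print(rel(p,r,P0,R0))
def W(th): return scoop_pose([J[0]-.028,J[1],.082],(.045,0,0),0.0,np.deg2rad(th))
prev=(P0,R0)
for bl in((-3,3,9,15,20),(24,28,32,36,40),(44,47,50)):
    for th in bl: print(th,rel(*prev,*W(th)))
    prev=W(bl[-1])
"
```

```text
[0.474  0.2337 0.2445] 20.88 f [ 0.7 -0.2 -3.1] f_scoop [ 0.2 -0.1 -3.2] shy [-30.2  94.6 421.6] ypr [-0.0011 -0.1608 -0.002 ] tq [-0.06  0.42 -0.02] q [-0.48  0.28 -0.14  2.12  0.23  0.62 -2.37]
[ 0.14478141 -0.12913133 -2.79472722]
nose [0.58279502 0.23342273 0.18291181]
{'dx': -0.0131, 'dy': -0.0017, 'dz': 0.1097, 'rx': 0.0004, 'ry': -0.0001, 'rz': -0.0002}
-3 {'dx': 0.0081, 'dy': -0.0, 'dz': 0.0103, 'rx': 0.0, 'ry': -0.0171, 'rz': -0.0}
3 {'dx': 0.0211, 'dy': 0.0, 'dz': -0.0014, 'rx': 0.0, 'ry': -0.0338, 'rz': -0.0}
9 {'dx': 0.0352, 'dy': 0.0, 'dz': -0.0116, 'rx': 0.0, 'ry': -0.0505, 'rz': -0.0}
15 {'dx': 0.0503, 'dy': 0.0, 'dz': -0.0204, 'rx': 0.0, 'ry': -0.0671, 'rz': -0.0}
20 {'dx': 0.0635, 'dy': 0.0, 'dz': -0.0264, 'rx': -0.0, 'ry': -0.081, 'rz': -0.0}
24 {'dx': 0.0076, 'dy': 0.0, 'dz': -0.0088, 'rx': -0.0, 'ry': -0.0111, 'rz': -0.0}
28 {'dx': 0.0158, 'dy': 0.0, 'dz': -0.0171, 'rx': 0.0, 'ry': -0.0222, 'rz': -0.0}
32 {'dx': 0.0245, 'dy': 0.0, 'dz': -0.0248, 'rx': 0.0, 'ry': -0.0333, 'rz': -0.0}
36 {'dx': 0.0338, 'dy': 0.0, 'dz': -0.0318, 'rx': -0.0, 'ry': -0.0444, 'rz': -0.0}
40 {'dx': 0.0435, 'dy': 0.0, 'dz': -0.0382, 'rx': 0.0, 'ry': -0.0556, 'rz': -0.0}
44 {'dx': 0.0076, 'dy': 0.0, 'dz': -0.0088, 'rx': -0.0, 'ry': -0.0111, 'rz': -0.0}
47 {'dx': 0.0137, 'dy': 0.0, 'dz': -0.0151, 'rx': 0.0, 'ry': -0.0194, 'rz': -0.0}
50 {'dx': 0.0201, 'dy': 0.0, 'dz': -0.021, 'rx': -0.0, 'ry': -0.0278, 'rz': -0.0}
```

jog_arm([
  {"fingers": -1, "dx": -0.003, "dy": 0, "dz": 0.02, "rx": 0, "ry": 0, "rz": 0},
  {"fingers": -1, "dx": -0.008, "dy": -0.0017, "dz": 0.055, "rx": 0, "ry": 0, "rz": 0},
  {"fingers": -1, "dx": -0.012, "dy": -0.0017, "dz": 0.09, "rx": 0, "ry": 0, "rz": 0},
  {"fingers": -1, "dx": -0.013, "dy": -0.0017, "dz": 0.11, "rx": 0, "ry": 0, "rz": 0},
  {"fingers": -1, "dx": -0.013, "dy": -0.0017, "dz": 0.11, "rx": 0, "ry": 0, "rz": 0},
])

```text
time: 21.75
ee_pos: [0.4767, 0.2352, 0.1602]
ee_rot: [3.129, 0.0, 0.249]
contact_force: [0.0, 0.2, -3.3]
grip_width: 0.0166
gripper_force: 107.7
```

jog_arm([
  {"fingers": -1, "dx": 0.008, "dy": 0, "dz": 0.0103, "rx": 0, "ry": -0.0171, "rz": 0},
  {"fingers": -1, "dx": 0.0211, "dy": 0, "dz": -0.0014, "rx": 0, "ry": -0.0338, "rz": 0},
  {"fingers": -1, "dx": 0.0352, "dy": 0, "dz": -0.0116, "rx": 0, "ry": -0.0505, "rz": 0},
  {"fingers": -1, "dx": 0.0503, "dy": 0, "dz": -0.0204, "rx": 0, "ry": -0.0671, "rz": 0},
  {"fingers": -1, "dx": 0.0635, "dy": 0, "dz": -0.0264, "rx": 0, "ry": -0.081, "rz": 0},
])

```text
time: 22.38
ee_pos: [0.5235, 0.2357, 0.1903]
ee_rot: [-3.094, 0.002, 0.541]
contact_force: [0.0, -0.2, -2.4]
grip_width: 0.0168
gripper_force: 107.8
```

jog_arm([
  {"fingers": -1, "dx": 0.0076, "dy": 0, "dz": -0.0088, "rx": 0, "ry": -0.0111, "rz": 0},
  {"fingers": -1, "dx": 0.0158, "dy": 0, "dz": -0.0171, "rx": 0, "ry": -0.0222, "rz": 0},
  {"fingers": -1, "dx": 0.0245, "dy": 0, "dz": -0.0248, "rx": 0, "ry": -0.0333, "rz": 0},
  {"fingers": -1, "dx": 0.0338, "dy": 0, "dz": -0.0318, "rx": 0, "ry": -0.0444, "rz": 0},
  {"fingers": -1, "dx": 0.0435, "dy": 0, "dz": -0.0382, "rx": 0, "ry": -0.0556, "rz": 0},
])

```text
time: 23.0
ee_pos: [0.5636, 0.2358, 0.2056]
ee_rot: [2.954, -0.002, -1.069]
contact_force: [1.0, -1.0, -1.4]
grip_width: 0.0171
gripper_force: 108.1
```

```bash
python3 st.py; python3 -c "
from h import *
p,r,o=now()
fs=[]
for i in range(4): t=optics.capture('top')[:,:,::-1]; fs.append(readout.get_obs()['contact_force'])
cv2.imwrite('pics/t10.png',t); cv2.imwrite('pics/s10.png',optics.capture('side')[:,:,::-1]); print(np.mean(fs,0))
Rs=r*R.from_euler('x',np.pi); org=p+r.apply(OFF); print('nose',org+Rs.apply((.045,0,0)))"
```

```text
[0.5636 0.2358 0.2056] 23.0 f [ 1.  -1.  -1.4] f_scoop [ 1.7 -1.  -0.4] shy [ 13.3  45.5 425.1] ypr [-1.300e-03  6.943e-01 -6.000e-04] tq [ 0.07 -0.93 -0.01] q [-0.17  0.8  -0.32  1.47 -0.07  1.53 -2.02]
[ 0.84838396 -0.07736202 -2.04868969]
nose [0.58852238 0.23570785 0.08312017]
```

jog_arm([
  {"fingers": -1, "dx": 0.0076, "dy": 0, "dz": -0.0088, "rx": 0, "ry": -0.0111, "rz": 0},
  {"fingers": -1, "dx": 0.0137, "dy": 0, "dz": -0.0151, "rx": 0, "ry": -0.0194, "rz": 0},
  {"fingers": -1, "dx": 0.0201, "dy": 0, "dz": -0.021, "rx": 0, "ry": -0.0278, "rz": 0},
  {"fingers": -1, "dx": 0.0201, "dy": 0, "dz": -0.021, "rx": 0, "ry": -0.0278, "rz": 0},
  {"fingers": -1, "dx": 0.0201, "dy": 0, "dz": -0.021, "rx": 0, "ry": -0.0278, "rz": 0},
])

```text
time: 23.88
ee_pos: [0.5826, 0.2362, 0.2077]
ee_rot: [2.847, 0.0, -1.324]
contact_force: [-0.4, 0.5, -1.4]
grip_width: 0.0169
gripper_force: 108.2
```

```bash
python3 st.py; python3 -c "
from h import *
p,r,o=now()
fs=[]
for i in range(4): t=optics.capture('top')[:,:,::-1]; fs.append(readout.get_obs()['contact_force'])
s=optics.capture('side')[:,:,::-1]
cv2.imwrite('pics/t11.png',t); cv2.imwrite('pics/s11.png',s); print(np.mean(fs,0))
for n,im in(('top',t),('side',s)):
    b,g,rr=[im[:,:,i].astype(int) for i in range(3)]
    m=((rr>110)&(rr-b>14)&(rr-b<75)&(abs(rr-g)<30)).astype(np.uint8)
    c=(top if n=='top' else side).proj([[.6142,.2348,.03]])[0]; mm=np.zeros_like(m); cv2.circle(mm,tuple(int(v) for v in c),26,1,-1)
    k,l,st,ce=cv2.connectedComponentsWithStats(cv2.morphologyEx(m&mm,cv2.MORPH_OPEN,np.ones((3,3),np.uint8))); print(n,c,[(int(st[i,4]),ce[i].round(1).tolist()) for i in range(1,k)])
"
```

```text
[0.5826 0.2362 0.2077] 23.88 f [-0.4  0.5 -1.4] f_scoop [ 0.9  0.5 -1.2] shy [ 13.2  51.4 425.6] ypr [-3.000e-04  8.708e-01 -1.400e-03] tq [-0.02 -1.08 -0.04] q [-0.17  0.9  -0.32  1.33 -0.11  1.73 -2.02]
[-0.29066866 -0.38450359 -1.31458766]
top [192.69271332 172.91269797] [(18, [184.0, 163.7])]
side [206.16267905 279.71862427] [(139, [193.9, 272.8]), (119, [211.9, 284.8]), (18, [192.0, 289.5])]
```

```bash
python3 -c "
from h import *
p,r,o=now()
u=p+[0,0,.05]; print(rel(p,r,u,r))
q=np.array([.50,.2,.25]); print(rel(u,r,q,tool(.02,0)))
q2=np.array([.5171,.0102,.20]); print(rel(q,tool(.02,0),q2,tool(.0217,0)))
"
```

```text
{'dx': -0.051, 'dy': 0.0001, 'dz': -0.0429, 'rx': 0.0, 'ry': 0.0, 'rz': 0.0}
{'dx': -0.0635, 'dy': 0.0478, 'dz': 0.0912, 'rx': -0.0012, 'ry': 0.1386, 'rz': -0.003}
{'dx': 0.0177, 'dy': 0.2535, 'dz': 0.0667, 'rx': 0.0, 'ry': 0.0, 'rz': -0.0003}
```

jog_arm([
  {"fingers": -1, "dx": -0.03, "dy": 0, "dz": -0.025, "rx": 0, "ry": 0, "rz": 0},
  {"fingers": -1, "dx": -0.051, "dy": 0, "dz": -0.043, "rx": 0, "ry": 0, "rz": 0},
])

```text
time: 24.38
ee_pos: [0.5834, 0.2361, 0.2583]
ee_rot: [2.847, -0.001, -1.325]
contact_force: [0.5, -0.0, -1.1]
grip_width: 0.0168
gripper_force: 108.2
```

jog_arm([
  {"fingers": -1, "dx": -0.013, "dy": 0.01, "dz": 0.018, "rx": 0, "ry": 0.0277, "rz": 0},
  {"fingers": -1, "dx": -0.026, "dy": 0.02, "dz": 0.036, "rx": 0, "ry": 0.0554, "rz": 0},
  {"fingers": -1, "dx": -0.039, "dy": 0.03, "dz": 0.054, "rx": -0.001, "ry": 0.0831, "rz": -0.002},
  {"fingers": -1, "dx": -0.052, "dy": 0.04, "dz": 0.073, "rx": -0.001, "ry": 0.111, "rz": -0.003},
  {"fingers": -1, "dx": -0.0635, "dy": 0.0478, "dz": 0.0912, "rx": -0.0012, "ry": 0.1386, "rz": -0.003},
])

```text
time: 25.0
ee_pos: [0.4997, 0.2, 0.251]
ee_rot: [-3.14, -0.031, -0.009]
contact_force: [0.4, -0.8, -1.8]
grip_width: 0.0168
gripper_force: 108.0
```

jog_arm([
  {"fingers": -1, "dx": 0.004, "dy": 0.05, "dz": 0, "rx": 0, "ry": 0, "rz": 0},
  {"fingers": -1, "dx": 0.01, "dy": 0.11, "dz": 0.01, "rx": 0, "ry": 0, "rz": 0},
  {"fingers": -1, "dx": 0.015, "dy": 0.18, "dz": 0.03, "rx": 0, "ry": 0, "rz": 0},
  {"fingers": -1, "dx": 0.0177, "dy": 0.2535, "dz": 0.0667, "rx": 0, "ry": 0, "rz": 0},
  {"fingers": -1, "dx": 0.0177, "dy": 0.2535, "dz": 0.0667, "rx": 0, "ry": 0, "rz": 0},
])

```text
time: 25.62
ee_pos: [0.5147, 0.0041, 0.198]
ee_rot: [3.138, 0.015, -0.011]
contact_force: [-0.5, 1.0, -1.2]
grip_width: 0.0164
gripper_force: 108.3
```

```bash
python3 st.py; python3 -c "
from h import *
p,r,o=now(); print(rel(p,r,[.5171,.0102,.10],tool(.0217,0)))
t=optics.capture('top')[:,:,::-1]; s=optics.capture('side')[:,:,::-1]; cv2.imwrite('pics/t12.png',t); cv2.imwrite('pics/s12.png',s)
a=cv2.resize(t[130:215,150:235],(400,400),interpolation=cv2.INTER_CUBIC);b=cv2.resize(s[80:250,190:360],(400,400),interpolation=cv2.INTER_CUBIC)
cv2.imwrite('pics/x12.png',np.hstack([a,b]))"
```

```text
[0.5147 0.0041 0.198 ] 25.62 f [-0.5  1.  -1.2] f_scoop [-0.5  1.  -1.2] shy [ 37.3  66.8 195.4] ypr [ 0.0098  0.0073 -0.0036] tq [ 0.04  0.04 -0.  ] q [ 0.08  0.39 -0.23  2.1   0.14  0.68 -1.8 ]
{'dx': 0.0042, 'dy': -0.0086, 'dz': 0.1307, 'rx': 0.0006, 'ry': 0.0012, 'rz': -0.0019}
```

View pics/x12.png

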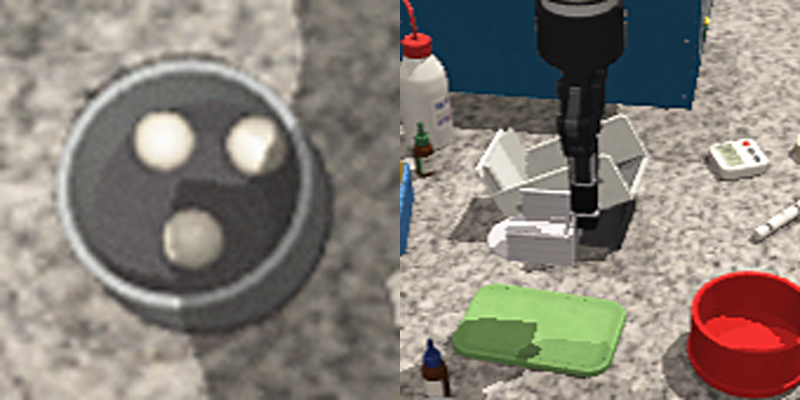

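All three balls lie in the jar, at left-panel (163,140), (253,145) and (193,238), and the level scoop hangs above the lid. Lowering it now.

jog_arm([
  {"fingers": -1, "dx": 0.001, "dy": 0, "dz": 0.06, "rx": 0, "ry": 0, "rz": 0},
  {"fingers": -1, "dx": 0.001, "dy": 0, "dz": 0.11, "rx": 0, "ry": 0, "rz": 0},
  {"fingers": -1, "dx": 0.001, "dy": 0, "dz": 0.13, "rx": 0, "ry": 0, "rz": 0},
  {"fingers": -1, "dx": 0.001, "dy": 0, "dz": 0.13, "rx": 0, "ry": 0, "rz": 0},
  {"fingers": -1, "dx": 0.001, "dy": 0, "dz": 0.13, "rx": 0, "ry": 0, "rz": 0},
])

```text
time: 26.35
ee_pos: [0.5192, 0.0108, 0.1034]
ee_rot: [-3.141, -0.032, -0.003]
contact_force: [-0.3, -0.7, -1.0]
grip_width: 0.0169
gripper_force: 108.2
```

```bash
python3 st.py; python3 -c "
from h import *
p,r,o=now(); print(rel(p,r,[.5171,.0102,.0872],tool(.0217,0)))"
```

```text
[0.5192 0.0108 0.1034] 26.35 f [-0.3 -0.7 -1. ] f_scoop [-0.3 -0.6 -1. ] shy [ 85.5 -14.3 203.4] ypr [ 0.0203 -0.0016  0.0001] tq [ 0.02  0.06 -0.03] q [ 0.03  0.54 -0.18  2.16  0.21  0.46 -1.87]
{'dx': -0.0029, 'dy': 0.0008, 'dz': 0.0215, 'rx': -0.0, 'ry': -0.0003, 'rz': -0.0002}
```

jog_arm([
  {"fingers": -1, "dx": -0.0015, "dy": 0, "dz": 0.01, "rx": 0, "ry": 0, "rz": 0},
  {"fingers": -1, "dx": -0.0015, "dy": 0, "dz": 0.017, "rx": 0, "ry": 0, "rz": 0},
  {"fingers": -1, "dx": -0.0015, "dy": 0, "dz": 0.02, "rx": 0, "ry": 0, "rz": 0},
  {"fingers": -1, "dx": -0.0015, "dy": 0, "dz": 0.02, "rx": 0, "ry": 0, "rz": 0},
])

```text
time: 26.85
ee_pos: [0.5167, 0.01, 0.0868]
ee_rot: [3.141, 0.031, -0.002]
contact_force: [0.2, 0.8, -1.4]
grip_width: 0.017
gripper_force: 108.2
```

jog_arm([
  {"fingers": -1, "dx": 0, "dy": 0, "dz": 0.0015, "rx": 0, "ry": 0, "rz": 0},
  {"fingers": -1, "dx": 0, "dy": 0, "dz": 0.0015, "rx": 0, "ry": 0, "rz": 0},
])

```text
time: 27.1
ee_pos: [0.5169, 0.01, 0.0863]
ee_rot: [3.141, 0.031, -0.001]
contact_force: [0.1, -0.3, 3.2]
grip_width: 0.0166
gripper_force: 108.7
```

```bash
python3 st.py
```

```text
[0.5169 0.01   0.0863] 27.1 f [ 0.1 -0.3  3.2] f_scoop [ 0.1 -0.3  3.2] shy [ 91.4 -30.6 202.3] ypr [ 0.0195  0.0009 -0.0006] tq [0.02 0.22 0.01] q [ 0.02  0.57 -0.17  2.17  0.22  0.42 -1.88]
```

jog_arm([
  {"fingers": 0, "dx": 0, "dy": 0, "dz": 0, "rx": 0, "ry": 0, "rz": 0},
  {"fingers": 1, "dx": 0, "dy": 0, "dz": 0, "rx": 0, "ry": 0, "rz": 0},
  {"fingers": 1, "dx": 0, "dy": 0, "dz": 0, "rx": 0, "ry": 0, "rz": 0},
  {"fingers": 1, "dx": 0, "dy": 0, "dz": 0, "rx": 0, "ry": 0, "rz": 0},
  {"fingers": 1, "dx": 0, "dy": 0, "dz": 0, "rx": 0, "ry": 0, "rz": 0},
])

```text
time: 27.72
ee_pos: [0.5168, 0.0101, 0.0859]
ee_rot: [3.141, 0.031, -0.002]
contact_force: [-0.0, -1.1, -0.3]
grip_width: 0.0854
gripper_force: 0.0
```

jog_arm([
  {"fingers": 1, "dx": 0, "dy": 0, "dz": -0.03, "rx": 0, "ry": 0, "rz": 0},
  {"fingers": 1, "dx": 0, "dy": 0, "dz": -0.09, "rx": 0, "ry": 0, "rz": 0},
  {"fingers": 1, "dx": 0, "dy": 0, "dz": -0.16, "rx": 0, "ry": 0, "rz": 0},
  {"fingers": 1, "dx": 0, "dy": 0, "dz": -0.2, "rx": 0, "ry": 0, "rz": 0},
  {"fingers": 1, "dx": 0, "dy": 0, "dz": -0.2, "rx": 0, "ry": 0, "rz": 0},
])

```text
time: 28.35
ee_pos: [0.5187, 0.0103, 0.2384]
ee_rot: [3.141, 0.03, 0.008]
contact_force: [-0.3, -0.0, 0.1]
grip_width: 0.0855
gripper_force: 0.0
```

```bash
python3 st.py; python3 -c "
from h import *
# scoop check: compare side view with start (scoop was at nearly the same pose)
s=optics.capture('side')[:,:,::-1]; cv2.imwrite('pics/s13.png',s); s0=cv2.imread('pics/side0.png')
for n,im in(('start',s0),('now',s)):
    h=cv2.cvtColor(im,cv2.COLOR_BGR2GRAY)[178:225,255:285]; m=(h<45).astype(np.uint8); k,l,st,ce=cv2.connectedComponentsWithStats(m); i=1+st[1:,4].argmax(); print(n,'handle',st[i],ce[i].round(1))
print(readout.get_obs()['grip_width'])"
```

```text
[0.5187 0.0103 0.2384] 28.35 f [-0.3 -0.   0.1] f_scoop [-0.3  0.   0.1] shy [ 21.8 105.  202.8] ypr [ 0.0193 -0.0049 -0.0002] tq [-0.04 -0.02 -0.  ] q [ 0.1   0.33 -0.26  2.06  0.12  0.76 -1.79]
start handle [  4   0  26  32 428] [14.7 12.1]
now handle [  4   0  26  32 426] [14.8 12.2]
0.08586150975405736
```

The handle shows up exactly where it stood at the start, so the scoop is upright on the lid. Handing in.

```bash
python3 -c "
from bench import order; print(order.job_done())"
```

```text
the job is handed in; nothing more can be done
None
```

The job is handed in: all three balls are in the steel jar, and the released scoop stands flat on its lid with the arm clear. No verdict was returned; I checked the balls in the pictures, the scoop from the lid contact height and its handle's place in the side view, but did not re-measure the dropper bottles.

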